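Set up a raking-light inspection

ROBOT

A 7-joint arm with a two-finger parallel gripper is mounted at the origin on the work surface. World frame = base frame: x ahead of the robot, y to its left, z up, the work surface at z = 0. Lengths are in m, angles in rad, forces in N, time in s.
With the tool pointing down it reaches from about 0.425 to 1.025 m from the base axis. Payload 9.4 kg.
Tool frame: the origin (TCP) lies on the centre line of the jaws, within the pads' length; the fingertips stand 25 mm ahead of it and the grasp point (between the pads) lies 6 mm ahead of it; z points along the fingers, y is the line along which they close (so a half turn about z gives the same grasp; the last joint's range is limited). The gripper opens to 93 mm and grips with 3 to 60 N. Pads are 15 mm wide; open, the fingers measure 128 mm over their backs; the gripper's body (75 mm by 188 mm) begins 65 mm behind the grasp point.
Start: joints at [-1.214, 0.599, -0.003, 1.599, 0.002, 0.943, -0.08], TCP at [0.305, 0.658, 0.244] pointing down, gripper open.
Joint ranges: [-2.57, 2.57], [-0.35, 1.97], [-1.29, 1.29], [0.11, 2.56], [-1.05, 4.19], [0.11, 1.86], [-2.63, 2.63]. Speed limits (rad/s): [2.22, 2.22, 3.01, 3.01, 3.14, 3.14, 3.14].

INTERFACE

Orientations are given as a unit quaternion [x, y, z, w].
In Python, from bench import bot gives the robot as it stands.
- The arm moves only by the shell command python3 -m pendant 'ROWS' [OPENING] [FORCE]. ROWS is JSON, one flat list of numbers, 4 for each row, row after row: the shift along the tool's x, y, z in mm, then the turn about the tool's z in rad. In form: [x, y, z, twist, x, y, z, twist, ...]. A call has 1 to 20 rows; each row shifts and turns the commanded pose from where the row before left it, along the tool's axes as they then stand; what a row does not reach is not made up. A row lasts 1/12 s, in which the tool goes at most 41.7 mm and 7.16 degrees, less where a joint would pass 70% of its speed; a pose out of reach is approached as far as the arm can. A call with a gripper value outside its range is refused whole. OPENING is the opening in per cent of the stroke, from 0 (shut) to 100 (fully open), set as the call begins (- or left out, the last holds). The fingers move at their own pace and stop on an object; FORCE is the grip in N (left out, the last holds). Time passes only in rows, so rows that do not move let the fingers close. It gives the time, the measured TCP pose, the force, the opening and the grip force at its end, in the units of the state.
- bot.get_state(): the state, without advancing time (a new reading comes with each control period).
- bot.read_camera(name): name is "scene" or "top"; returns the picture (400x640x3 uint8, red, green, blue); there is no depth.
- bot.camera_params(name): a dict with "mtx" (3x3 intrinsics, pixels), "dist" ([k1, k2, p1, p2, k3] as OpenCV has them; the pictures are not rectified), "R" (3x3) and "t" (3): a world point X has camera coordinates R X + t. Camera axes: x right, y down, z forward; pixel columns grow to the right and rows downward; lengths in m; the calibration is good to about 2 mm. A picture is of the moment at which its call begins. camera_params takes no time and is no camera call.
- bot.finish_job(): hands the job in; it is judged then, once.
Trained networks look in the newest picture that a camera, given by its name, has taken for a name from the list of things; names that differ only in an ending like _2 or _b are one class to them, and where a whole thing is asked for, a point or a joint stands for the part that bears it (a point fixed in the world has none). Each returns a list of dicts, best first, with "score" (0 to 1); they miss things now and then, are a little off and sometimes report something else, mostly with a low value. They report only what shows in the picture. A call takes as long as a camera call.
- bot.boxes_of(camera, thing): "location" ([column, row] in pixels, amid what is visible of it).
- bot.trace(camera, thing): "mask" (400x640 bool, what is visible of it) and "location" ([column, row] in pixels, amid what is visible of it).
- bot.place_of(camera, thing): "location" ([column, row] in pixels: a listed point, or the origin of a listed thing).
The state is a dict: "clock": time; "q": joint angles; "joint_vel": joint speeds; "joint_torque": joint torques, N m; "ee_pos": TCP position; "eef_rot": TCP orientation; "contact_force": force on the tool from outside, world axes, zero at the start; "ft_torque": the same for the moment, N m; "grip_width": opening from 0.0 (shut) to 1.0 (fully open); "gripper_force": force on a finger pad.
Only numpy, scipy, OpenCV 4.12 (cv2) and the standard library are available. Lean on these libraries where they do the work, as an engineer would, in place of code of your own. Each camera call takes 0.05 s, during which the arm holds its last target. There are 200 camera calls.

TASK

Clear the viewing mat for a raking-light inspection: with a flat hand roll every cardboard tube along the bench to the padded stop, so that they lie against it side by side; never lift them, there are rolled canvases inside. Then stand each small panel painting upright on its short edge, wholly on the mat and square to it, its broad faces looking to the front and back of the bench so that the light grazes them, and last roll the dimmer wheel of the light bar up to full. Leave everything else on the bench where it is.

Things in the scene. Friction and masses are not known exactly. Their poses are not given: they have to be found in the camera images.
- tube1_c (a point): kraft cardboard tube holding a rolled canvas, closed with white end caps, 160 mm long, 70 mm diameter, about 0.2 kg; point on its axis at mid-length (35 mm above the bench); x runs along the tube, y and z turn with it as it rolls; it rolls with some resistance: let go at 0.1 m/s it stops within a centimetre, and it stays where it is left. None if absent in this run
- tube2_c (a point): kraft cardboard tube holding a rolled canvas, closed with white end caps, 160 mm long, 70 mm diameter, about 0.2 kg; point on its axis at mid-length (35 mm above the bench); x runs along the tube, y and z turn with it as it rolls; it rolls with some resistance: let go at 0.1 m/s it stops within a centimetre, and it stays where it is left. None if absent in this run
- tube3_c (a point): kraft cardboard tube holding a rolled canvas, closed with white end caps, 160 mm long, 70 mm diameter, about 0.2 kg; point on its axis at mid-length (35 mm above the bench); x runs along the tube, y and z turn with it as it rolls; it rolls with some resistance: let go at 0.1 m/s it stops within a centimetre, and it stays where it is left. None if absent in this run
- stop: fixed padded wooden bench stop, 360 mm long, 34 mm high and 38 mm thick, on the left of the bench; origin on the bench at mid-length, in the plane of its felt face; x runs along the stop, the felt face looks to -y, where the tubes come from: a tube touching it has its axis 35 mm from the origin's plane, the next ones 70 mm more each. The tubes lie in the order 1, 2, 3 from the stop
- mat: fixed grey viewing card with a white border, 240 x 220 mm (x, y), flush with the bench; origin at its centre; x points to the back of the bench, away from the robot. At the start the tubes lie on and around it
- panel1_c (a point): small oak panel painting lying flat, 110 x 60 x 24 mm (x, y, z), about 0.16 kg; point at its centre (12 mm above the bench as it lies); x runs along its 110 mm height, y across its 60 mm width, z out of the painted face. Pinched lightly (3 N) by its long sides close to one short end, it swings freely between the fingertips; gripped harder it is held stiffly
- panel2_c (a point): small oak panel painting lying flat, 110 x 60 x 24 mm (x, y, z), about 0.16 kg; point at its centre (12 mm above the bench as it lies); x runs along its 110 mm height, y across its 60 mm width, z out of the painted face. Pinched lightly (3 N) by its long sides close to one short end, it swings freely between the fingertips; gripped harder it is held stiffly
- lamp: fixed raking-light bar on the right of the bench; origin on the bench under the centre of its black dimmer pod (100 x 60 mm, top 44 mm high), the 260 mm aluminium bar (62 mm high, 36 mm wide) runs from the pod along +x; x is the direction in which the top of the wheel is rolled for brighter
- wheel_top (a point): top of the dimmer wheel, 55 mm above the bench: a ribbed wheel of 26 mm radius, 10 mm wide, that stands 11 mm out of a narrow slot in the middle of the pod's top; its axle lies along the lamp's y
- wheel (a joint): turn of the dimmer wheel, rad: 0 is off, 3.0 is full, at its end stop; it grows as the top of the wheel is rolled towards the light bar (the lamp's +x); it stays where it is left and takes less than 1 N at the rim; 26 mm of rim is 1 rad
- jar: bystander: glass jar with a green lid, 68 mm diameter, 85 mm high; origin under its centre
- dish: bystander: white ceramic dish, 90 mm diameter, 35 mm high; origin under its centre
- brush: bystander: brush, 180 mm, lying along its x; origin under its middle
- cork: bystander: cork block, 90 x 55 x 30 mm; origin under its centre
- weight: bystander: steel weight, 52 mm diameter, 40 mm high; origin under its centre
- pot: bystander: small steel cup, 56 mm diameter, 55 mm high; origin under its centre

How it is judged:
By the outcome, as a careful person would: the job done as asked, in the order asked, and still so for the second after the job is handed in, with the robot touching nothing.
Of tube1, tube2, tube3 only 2 to 3 are there at a start; the rules pass over those that are not, and their reading is None.
At some moment in a run one of tube1, tube2, tube3 may be knocked a few centimetres aside while the robot is not near it.
Once in a run the grip may slacken for a moment while it holds something.
It also fails if it takes over 210 s, if anything falls off the work surface, if the arm or the gripper's body presses on something with over 40 N, if the wrist force passes 120 N, or if a joint passes its speed limit or range.

## Working session

There is one attempt and no reset: what is moved stays moved. The work goes in short steps, Python scripts to look and compute and a shell command to move; the robot and the scene stay as the last step left them, time stands still between calls to the robot, and variables do not carry over. Pictures are saved under pics/ and viewed, at most 14 in all, crops included, and the job is handed in when it is done.

```bash
ls; mkdir -p pics
python3 - <<'E'
from bench import bot
import cv2, numpy as np
s=bot.get_state(); print({k:np.round(v,3).tolist() for k,v in s.items()})
for c in("scene","top"):
    im=bot.read_camera(c); cv2.imwrite(f"pics/{c}0.png",im[:,:,::-1])
    p=bot.camera_params(c); print(c,-np.array(p["R"]).T@p["t"], np.round(p["R"],2).tolist(), np.round(p["mtx"],0).tolist())
E
```

```text
pics
{'clock': 0.0, 'q': [-1.214, 0.6, -0.003, 1.6, 0.002, 0.943, -0.08], 'joint_vel': [0.001, 0.001, -0.001, 0.001, -0.0, 0.0, 0.001], 'joint_torque': [0.001, -76.507, 1.498, -25.237, -0.052, 0.017, 0.0], 'ee_pos': [0.305, 0.657, 0.243], 'eef_rot': [0.215, 0.977, -0.001, -0.0], 'contact_force': [0.34, -0.454, -0.478], 'ft_torque': [0.004, 0.072, 0.026], 'gripper_force': 0.0, 'grip_width': 1.0}
scene [ 1.5286916  -0.14206946  0.93412018] [[0.13, 0.99, -0.01], [0.66, -0.1, -0.75], [-0.74, 0.09, -0.67]] [[464.0, 0.0, 325.0], [0.0, 464.0, 207.0], [0.0, 0.0, 1.0]]
top [ 0.41933198 -0.00747714  1.00972669] [[0.03, -1.0, 0.02], [-0.99, -0.03, -0.15], [0.15, -0.01, -0.99]] [[393.0, 0.0, 320.0], [0.0, 393.0, 201.0], [0.0, 0.0, 1.0]]
```

View pics/scene0.png

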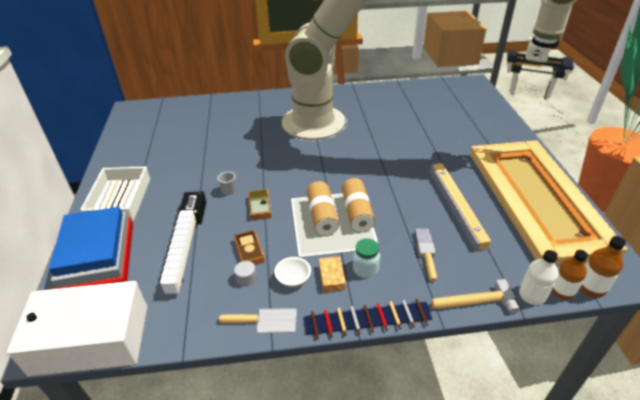

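View pics/top0.png

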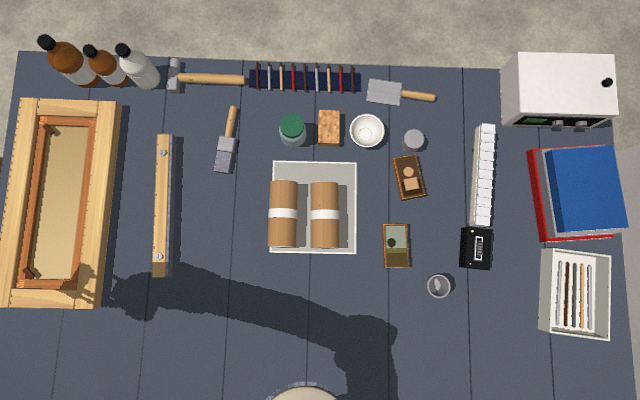

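Two tubes lie on the mat (top camera, at about (283,213) and (325,214)). The stop is at (163,205), the brush at (228,140), the panels at (397,245) and (409,177), and the dimmer pod at (476,248). Next I measure them.

```bash
cat > h.py <<'E'
from bench import bot
import cv2, numpy as np
np.set_printoptions(precision=4,suppress=True)
def ray(cam,px):
    p=bot.camera_params(cam);R=np.array(p["R"]);t=np.array(p["t"]).ravel()
    u=cv2.undistortPoints(np.array(px,float).reshape(-1,1,2),np.array(p["mtx"]),np.array(p["dist"])).reshape(-1,2)
    d=np.c_[u,np.ones(len(u))]@R
    return -R.T@t,d
def at(cam,px,z):
    c,d=ray(cam,px); return c+d*((z-c[2])/d[:,2])[:,None]
def px(cam,X):
    p=bot.camera_params(cam);R=np.array(p["R"])
    return cv2.projectPoints(np.array(X,float).reshape(-1,1,3),cv2.Rodrigues(R)[0],np.array(p["t"],float),np.array(p["mtx"]),np.array(p["dist"]))[0].reshape(-1,2)
def snap(c,name=None,crop=None,k=1):
    im=bot.read_camera(c)
    if name:
        o=im[:,:,::-1]
        if crop: a,b,e,f=crop;o=o[b:f,a:e]
        cv2.imwrite("pics/"+name,cv2.resize(o,None,fx=k,fy=k,interpolation=cv2.INTER_CUBIC))
    return im
def maskrect(cam,thing,z,n=1,smin=.4):
    out=[]
    for r in bot.trace(cam,thing)[:n]:
        if r["score"]<smin: continue
        m=r["mask"].astype(np.uint8); cs,_=cv2.findContours(m,0,1)
        c=max(cs,key=cv2.contourArea).reshape(-1,2)
        w=at(cam,c,z)[:,:2]
        out.append((r["score"],r["location"],cv2.minAreaRect((w*1000).astype(np.float32))))
    return out
E
python3 - <<'E'
from h import *
snap("top");snap("scene")
Z=dict(tube1_c=.035,panel1_c=.012,wheel_top=.055)
for th in["tube1_c","panel1_c","wheel_top","stop","mat","lamp","brush","jar","dish","cork","weight","pot"]:
    for c in("top","scene"):
        for r in bot.place_of(c,th)[:4]:
            if r["score"]>.3: print(th,c,round(r["score"],2),np.round(r["location"],1),at(c,[r["location"]],Z.get(th,0))[0])
for th,z,n in[("panel1_c",.024,2),("stop",.034,1),("mat",0,1),("lamp",.05,1),("tube1_c",.035,3),("brush",.008,1)]:
    for r in maskrect("top",th,z,n): print(th,r)
E
```

```text
tube1_c scene 0.73 [363.6 269.8] [0.7791 0.0438 0.035 ]
panel1_c top 0.6 [397.9 243.6] [ 0.4675 -0.2212  0.012 ]
panel1_c scene 0.75 [260.2 203.7] [ 0.46   -0.2101  0.012 ]
wheel_top top 0.91 [479.9 249.3] [ 0.4579 -0.4106  0.055 ]
wheel_top scene 0.93 [188.3 197.9] [ 0.453  -0.4162  0.055 ]
stop top 0.64 [175.3 205.4] [0.5487 0.3504 0.    ]
stop scene 0.89 [449.6 208.2] [0.5496 0.3533 0.    ]
mat top 0.61 [311.2 205.1] [0.5606 0.0015 0.    ]
mat scene 0.71 [331.7 221.1] [ 0.5541 -0.0055  0.    ]
lamp top 0.8 [473.  246.7] [ 0.4661 -0.4164  0.    ]
lamp scene 0.86 [195.  212.6] [ 0.4582 -0.4072  0.    ]
brush top 0.58 [230.7 141.7] [0.723  0.2196 0.    ]
jar top 0.96 [292.5 135.5] [0.7458 0.0572 0.    ]
jar scene 0.61 [365.5 272.9] [0.761  0.0539 0.    ]
dish top 0.79 [363.3 132.2] [ 0.7615 -0.1312  0.    ]
dish top 0.41 [176.1 205.1] [0.5496 0.3485 0.    ]
dish scene 0.64 [293.2 279.7] [ 0.7569 -0.1348 -0.    ]
cork top 0.77 [328.8 130.5] [ 0.763  -0.0389  0.    ]
cork scene 0.72 [332.8 281.3] [ 0.7765 -0.0345  0.    ]
weight top 0.86 [409.7 142.5] [ 0.7372 -0.2553  0.    ]
weight s
[... 246 characters left out ...]
203125, 63.73931121826172), 3.1415374279022217))
panel1_c (0.52, [413.1, 140.6], ((736.7955322265625, -254.7563018798828), (51.012367248535156, 65.1281509399414), 50.23634338378906))
stop (0.91, [161.2, 205.6], ((549.2664184570312, 365.8022766113281), (356.6379089355469, 52.004981994628906), 3.0101799964904785))
mat (0.81, [310.5, 192.6], ((559.04248046875, -2.904052734375), (241.49102783203125, 219.1738739013672), 0.7011215090751648))
lamp (0.63, [480.7, 208.2], ((595.2464599609375, -414.6559143066406), (76.39887237548828, 368.7865905761719), 84.4690933227539))
brush (0.97, [226.2, 148.6], ((728.456298828125, 229.11233520507812), (46.327701568603516, 182.24862670898438), 85.49793243408203))
```

Run:
```python
from h import *
im=cv2.imread("pics/top0.png")
a=cv2.resize(im[125:285,140:360],None,fx=3.6,fy=3.6,interpolation=cv2.INTER_CUBIC)
cv2.imwrite("pics/c1.png",a)
a=cv2.resize(im[120:275,370:510],None,fx=3.8,fy=3.8,interpolation=cv2.INTER_CUBIC)
cv2.imwrite("pics/c2.png",a)
```

```text
(no output)
```

View pics/c1.png

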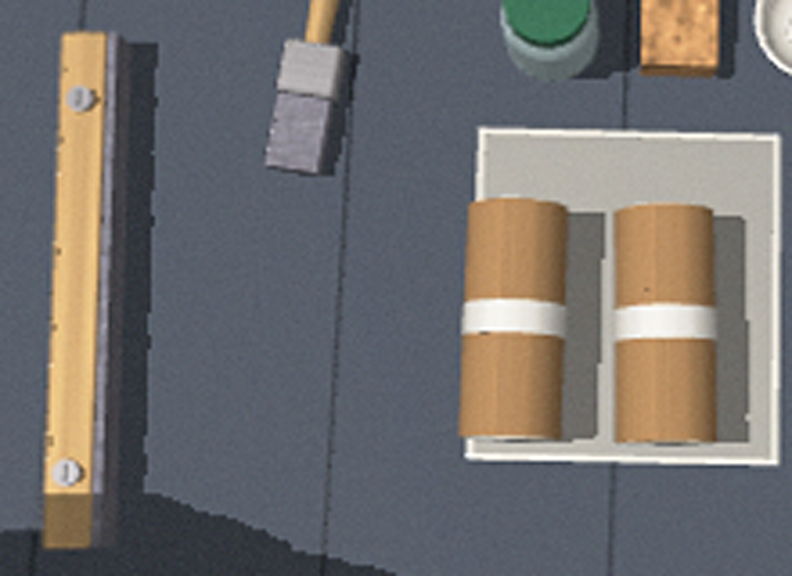

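View pics/c2.png

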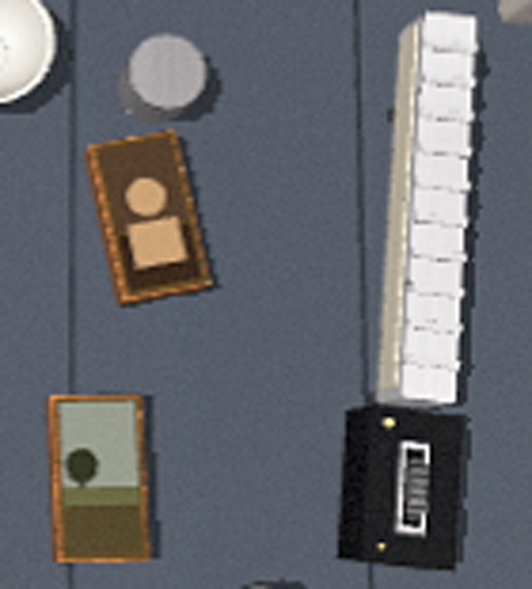

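Crops: tube 1's outline has corners (470,200), (567,203), (562,438) and (460,436). Tube 2's are (614,205), (713,205), (715,442) and (615,442). The stop's top edge on the felt side runs (105,33)–(92,548), the brush tip is at (297,172), the panels are clear, and the wheel slot is at (412,488).

```bash
cat >> h.py <<'E'
def rows_for(dx,dy,dz,yaw=None):
    "tool-frame shift (mm) for a world shift; yaw = angle of tool y axis from world y (mod pi)"
    from scipy.spatial.transform import Rotation as Ro
    s=bot.get_state(); R=Ro.from_quat(s["eef_rot"]).as_matrix()
    print("pos",np.array(s["ee_pos"]),"t",round(float(s["clock"]),2),"F",np.array(s["contact_force"]),"grip",s["grip_width"],s["gripper_force"])
    y=R[:,1]; a=np.degrees(np.arctan2(-y[0],y[1])); print("tool x",R[:,0],"y",y,"yaw(tool y vs world y) deg",round(a,2))
    return R
def go(x,y,z,yawdeg=None):
    R=rows_for(0,0,0); s=bot.get_state(); d=np.array([x,y,z])-s["ee_pos"]
    y_=R[:,1]; a=np.arctan2(-y_[0],y_[1])
    if yawdeg is not None:
        tw=(np.radians(yawdeg)-a+np.pi/2)%np.pi-np.pi/2
        print("twist about tool z (first): ",round(-tw,3),"rows",round(abs(np.degrees(tw))/7,1),"q7",s["q"][6])
        from scipy.spatial.transform import Rotation as Ro
        R=Ro.from_rotvec([0,0,tw]).as_matrix()@R
    print("tool shift mm after twist",np.round(R.T@d*1000,1))
E
python3 - <<'E'
from h import *
f1=lambda L:np.array([140,125])+np.array(L)/3.6
f2=lambda L:np.array([370,120])+np.array(L)/3.8
print("tube1 edge z.04",at("top",f1([(470,200),(567,203),(562,438),(460,436)]),.04)[:,:2])
print("tube2",at("top",f1([(614,205),(713,205),(715,442),(615,442)]),.04)[:,:2])
print("band top z.07",at("top",f1([(514,317),(665,322)]),.07)[:,:2])
print("stop top felt edge",at("top",f1([(105,33),(92,548)]),.034)[:,:2], "left",at("top",f1([(62,33),(43,548)]),.034)[:,:2])
print("brush tip",at("top",f1([(265,165),(318,176),(333,98)]),.01)[:,:2])
print("mat",at("top",f1([(478,127),(780,134),(779,465),(465,458)]),0)[:,:2])
for n,c in(("p2",[(86,147),(176,129),(213,289),(121,304)]),("p1",[(49,396),(146,396),(152,561),(54,562)])):
    w=at("top",f2(c),.024)[:,:2]; print(n,w,w.mean(0),np.linalg.norm(np.diff(w,axis=0),axis=1), "ang of width dir",np.degrees(np.arctan2(-(w[0]-w[1]+w[3]-w[2])[0],(w[0]-w[1]+w[3]-w[2])[1])),"ang of len",np.degrees(np.arctan2((w[0]+w[1]-w[2]-w[3])[1],(w[0]+w[1]-w[2]-w[3])[0])))
print("pod top z.044",at("top",f2([(346,410),(468,407),(456,568),(338,558)]),.044)[:,:2])
print("wheel z.055",at("top",f2([(414,488),(405,485)]),.055)[:,:2])
print("slot z.044",at("top",f2([(412,441),(412,534)]),.044)[:,:2])
go(.55,0,.25,90)
E
```

```text
tube1 edge z.04 [[0.6139 0.105 ]
 [0.614  0.0375]
 [0.4511 0.0347]
 [0.4504 0.104 ]]
tube2 [[ 0.6136  0.0047]
 [ 0.6159 -0.0644]
 [ 0.4515 -0.0695]
 [ 0.4494 -0.0014]]
band top z.07 [[ 0.5293  0.0685]
 [ 0.5291 -0.0324]]
stop top felt edge [[0.7269 0.3689]
 [0.369  0.3468]] left [[0.7257 0.3989]
 [0.3681 0.3792]]
brush tip [[0.6406 0.2564]
 [0.6338 0.2181]
 [0.6918 0.2109]]
mat [[ 0.6764  0.1064]
 [ 0.6786 -0.1148]
 [ 0.438  -0.1177]
 [ 0.4363  0.1043]]
p2 [[ 0.6849 -0.2051]
 [ 0.6995 -0.2664]
 [ 0.5898 -0.2906]
 [ 0.5776 -0.2288]] [ 0.638  -0.2477] [0.0631 0.1124 0.063 ] ang of width dir 12.265396151941744 ang of len 12.430406035254391
p1 [[ 0.5143 -0.1808]
 [ 0.5164 -0.2453]
 [ 0.4085 -0.2486]
 [ 0.4059 -0.1846]] [ 0.4613 -0.2148] [0.0645 0.1079 0.0641] ang of width dir 2.050028732424748 ang of len 1.8904658035799253
pod top z.044 [[ 0.5094 -0.3704]
 [ 0.5138 -0.4498]
 [ 0.4104 -0.4382]
 [ 0.4143 -0.3629]]
wheel z.055 [[ 0.4599 -0.4084]
 [ 0.4616 -0.4027]]
slot z.044 [[ 0.4906 -0.4127]
 [ 0.431  -0.4107]]
pos [0.3047 0.6579 0.2436] t 1.7 F [-0.5751  0.458   0.2168] grip 0.999742710695902 0.0
tool x [-0.9074  0.4203 -0.    ] y [0.4203 0.9074 0.    ] yaw(tool y vs world y) deg -24.85
twist about tool z (first):  1.137 rows 9.3 q7 -0.07979532192542899
tool shift mm after twist [-657.9  245.3   -6.3]
```

```bash
python3 -m pendant '[0,0,0,0.12,0,0,0,0.12,0,0,0,0.12,0,0,0,0.12,0,0,0,0.12,0,0,0,0.12,0,0,0,0.12,0,0,0,0.12,0,0,0,0.12,0,0,0,0.12]'; python3 -c "
from h import *
go(.532,.0185,.15,-86.5)"
```

```text
clock: 2.53
ee_pos: [0.3047, 0.6579, 0.2437]
eef_rot: [0.731, 0.682, 0.0, -0.0]
contact_force: [0.2, -0.1, 0.0]
grip_width: 0.999
gripper_force: 0.0
pos [0.3047 0.6579 0.2437] t 2.53 F [ 0.1728 -0.0835  0.0028] grip 0.9990774487196432 0.0
tool x [0.0687 0.9976 0.0002] y [ 0.9976 -0.0687 -0.    ] yaw(tool y vs world y) deg -93.94
twist about tool z (first):  -0.13 rows 1.1 q7 -1.0700660107945716
tool shift mm after twist [-652.1  187.9   93.6]
```

```bash
python3 -m pendant '[0,0,0,-0.065,0,0,0,-0.065,-37,10.5,5,0,-37,10.5,5,0,-37,10.5,5,0,-37,10.5,5,0,-37,10.5,5,0,-37,10.5,5,0,-37,10.5,5,0,-37,10.5,5,0,-37,10.5,5,0,-37,10.5,5,0,-37,10.5,5,0,-37,10.5,5,0,-37,10.5,5,0,-37,10.5,5,0,-37,10.5,5,0,-37,10.5,5,0,-37,10.5,5,0]'; python3 -c "
from h import *
go(.532,.0185,.15,-86.5)"
```

```text
clock: 4.12
ee_pos: [0.5255, 0.0405, 0.1586]
eef_rot: [0.683, 0.731, 0.0, 0.0]
contact_force: [0.8, -0.1, 0.4]
grip_width: 1.002
gripper_force: 0.0
pos [0.5255 0.0405 0.1586] t 4.12 F [ 0.8043 -0.0947  0.426 ] grip 1.0016608041690218 0.0
tool x [-0.0673  0.9977  0.0002] y [0.9977 0.0673 0.0006] yaw(tool y vs world y) deg -86.14
twist about tool z (first):  0.006 rows 0.1 q7 0.08537211567325609
tool shift mm after twist [-22.3   5.1   8.6]
```

```bash
python3 -m pendant '[-12,3,5,0,-10,2,0,0,0,0,20,0,0,0,20,0,0,0,0,0]'; python3 -c "
from h import *
go(.532,.0185,.04,-86.5)
snap('scene','s1.png',(220,130,420,300),3.5)"
```

```text
clock: 4.53
ee_pos: [0.5301, 0.0213, 0.1115]
eef_rot: [0.683, 0.731, -0.001, -0.001]
contact_force: [-0.5, -0.2, -0.3]
grip_width: 1.001
gripper_force: 0.0
pos [0.5301 0.0213 0.1115] t 4.53 F [-0.5216 -0.2252 -0.3436] grip 1.0010146765997703 0.0
tool x [-0.0679  0.9977  0.0003] y [ 0.9977  0.0679 -0.0035] yaw(tool y vs world y) deg -86.1
twist about tool z (first):  0.007 rows 0.1 q7 0.14266051307565267
tool shift mm after twist [-3.   1.9 71.5]
```

View pics/s1.png

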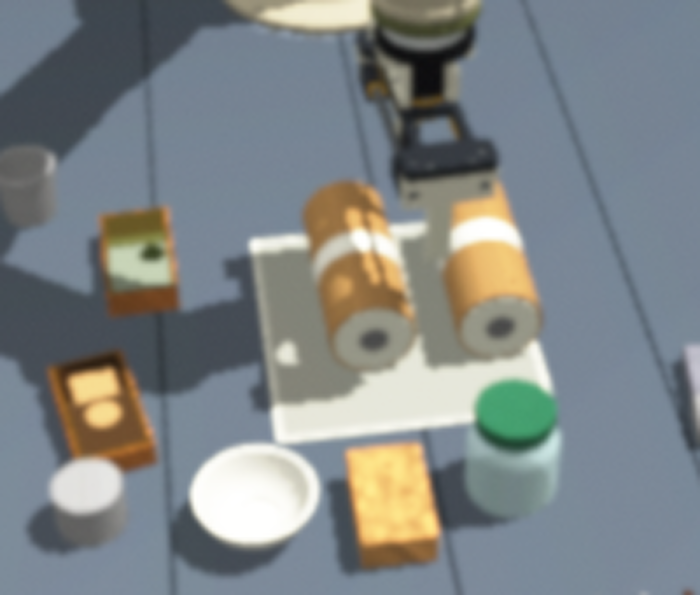

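The hand is over the gap between the tubes, with the finger at (435,220) in the crop, and both tubes are in place. I descend.

```bash
python3 -m pendant '[-3,2,12,0,0,0,12,0,0,0,10,0,0,0,0,0]';  python3 -m pendant '[0,0,15,0,0,0,15,0,0,0,9,0,0,0,0,0]'; python3 -c "
from h import *
go(.532,.0185,.037,-86.5)"
```

```text
clock: 4.92
ee_pos: [0.5332, 0.0181, 0.0785]
eef_rot: [0.683, 0.731, -0.0, -0.0]
contact_force: [-0.3, 0.1, 0.4]
grip_width: 1.001
gripper_force: 0.0
clock: 5.25
ee_pos: [0.5331, 0.0179, 0.0395]
eef_rot: [0.683, 0.731, -0.001, -0.001]
contact_force: [-1.0, -0.1, 1.2]
grip_width: 1.001
gripper_force: 0.0
pos [0.5331 0.0179 0.0395] t 5.25 F [-0.9712 -0.1087  1.1722] grip 1.000510861671955 0.0
tool x [-0.0673  0.9977  0.    ] y [ 0.9977  0.0673 -0.0019] yaw(tool y vs world y) deg -86.14
twist about tool z (first):  0.006 rows 0.1 q7 0.17341563071208094
tool shift mm after twist [ 0.7 -1.1  2.5]
```

```bash
python3 -m pendant '[4,0,0,0,5,0,0,0,6,0,0,0,8,0,0,0,10,0,0,0,10,0,0,0,10,0,0,0,10,0,0,0,10,0,0,0]';  python3 -m pendant '[10,0,0,0,10,0,0,0,10,0,0,0,10,0,0,0,10,0,0,0,10,0,0,0,10,0,0,0,8,0,0,0,6,0,0,0,4,0,0,0,0,0,0,0]'; python3 -c "
from h import *
go(.532,.27,.037,-86.5)
snap('top','t1.png',(140,80,440,285),2.6)"
```

```text
clock: 6.0
ee_pos: [0.5286, 0.092, 0.0407]
eef_rot: [0.683, 0.731, 0.0, -0.0]
contact_force: [-0.6, 0.8, -0.0]
grip_width: 0.999
gripper_force: 0.0
clock: 6.92
ee_pos: [0.5227, 0.1794, 0.0406]
eef_rot: [0.683, 0.731, 0.0, -0.0]
contact_force: [-0.6, 0.1, -0.3]
grip_width: 0.998
gripper_force: 0.0
pos [0.5227 0.1794 0.0406] t 6.92 F [-0.6257  0.0613 -0.3022] grip 0.9979435486154022 0.0
tool x [-0.0681  0.9977  0.0003] y [0.9977 0.0681 0.0001] yaw(tool y vs world y) deg -86.1
twist about tool z (first):  0.007 rows 0.1 q7 -0.03336110311406304
tool shift mm after twist [89.9 14.8  3.6]
```

View pics/t1.png

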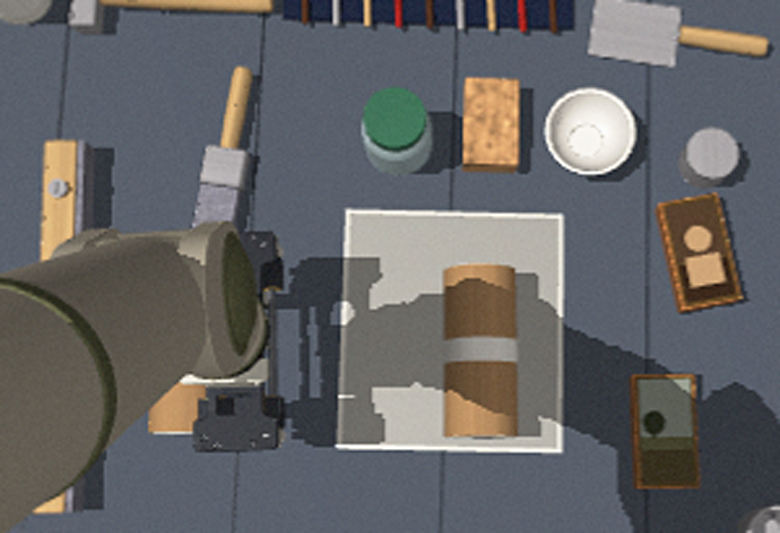

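Tube 1 rolls ahead of the hand (its near end at (175,408)). Tube 2 and the rest are unmoved.

```bash
python3 -m pendant '[5,1,0,0,8,1,0,0,10,1,0,0,10,0,0,0,10,0,0,0,8,0,0,0,6,0,0,0,5,0,0,0,4,0,0,0,3,0,0,0,3,0,0,0,0,0,0,0]'; python3 -m pendant '[2,0,0,0,2,0,0,0,2,0,0,0,2,0,0,0,0,0,0,0]';python3 -c "
from h import *
snap('scene');
for r in bot.place_of('scene','tube1_c'): print(r['score'],r['location'],at('scene',[r['location']],.035))
"
```

```text
clock: 7.97
ee_pos: [0.521, 0.2509, 0.0406]
eef_rot: [0.683, 0.731, 0.0, -0.0]
contact_force: [-0.7, 0.2, 0.2]
grip_width: 1.002
gripper_force: 0.0
clock: 8.38
ee_pos: [0.5205, 0.2588, 0.0406]
eef_rot: [0.683, 0.731, 0.0, -0.0]
contact_force: [0.6, -0.1, -1.0]
grip_width: 0.998
gripper_force: 0.0
```

```bash
python3 -m pendant '[2,0,0,0,2,0,0,0,2,0,0,0,0,0,0,0]'; python3 -m pendant '[2,0,0,0,1.5,0,0,0,1.5,0,0,0,0,0,0,0]'
```

```text
clock: 8.82
ee_pos: [0.52, 0.265, 0.0406]
eef_rot: [0.683, 0.731, 0.0, -0.0]
contact_force: [-1.4, 0.2, -0.0]
grip_width: 1.005
gripper_force: 0.0
clock: 9.15
ee_pos: [0.5198, 0.2696, 0.0407]
eef_rot: [0.683, 0.73, 0.0, 0.0]
contact_force: [0.4, 0.8, 0.1]
grip_width: 1.001
gripper_force: 0.1
```

```bash
python3 -m pendant '[1.5,0,0,0,1.5,0,0,0,0,0,0,0]'; python3 -c "
from h import *
snap('scene','s2.png',(330,130,510,260),4)"
```

```text
clock: 9.4
ee_pos: [0.5197, 0.2721, 0.0407]
eef_rot: [0.683, 0.73, -0.0, 0.0]
contact_force: [0.5, -1.9, 0.2]
grip_width: 1.002
gripper_force: 0.9
```

View pics/s2.png

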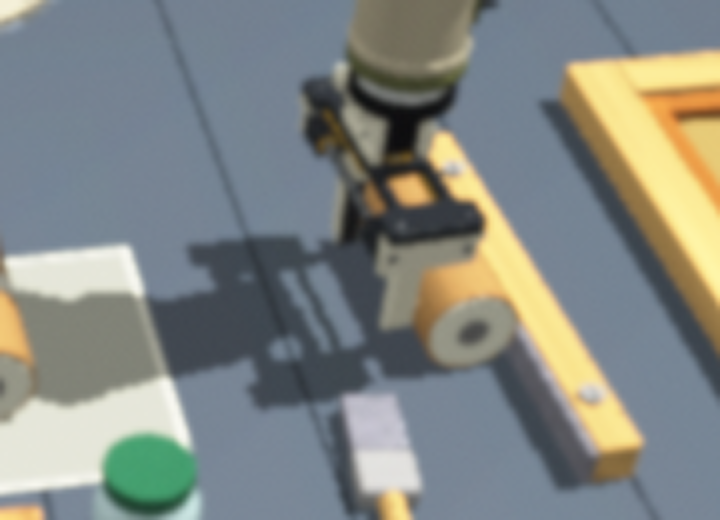

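Tube 1 is against the felt, at about (470,310) in the crop, with light contact force. One more small nudge, then I back off and go for tube 2.

```bash
python3 -m pendant '[1.5,0,0,0,1,0,0,0,0,0,0,0,0,0,0,0]'; python3 -m pendant '[-5,0,0,0,-10,0,-5,0,-10,0,-20,0,-10,0,-30,0,-10,0,-30,0,-30,0,-10,0,-35,0,0,0,-35,0,0,0,-35,0,0,0,-35,0,0,0,-35,0,0,0,-35,0,0,0,-35,0,0,0,-25,0,0,0,0,0,0,0]'; python3 -c "
from h import *
go(.532,-.095,.14,-87)"
```

```text
clock: 9.78
ee_pos: [0.5197, 0.2724, 0.0407]
eef_rot: [0.684, 0.729, -0.001, 0.001]
contact_force: [0.2, -9.5, 3.0]
grip_width: 0.999
gripper_force: 4.2
clock: 11.03
ee_pos: [0.5422, -0.0757, 0.1363]
eef_rot: [0.685, 0.728, -0.0, 0.001]
contact_force: [-0.5, -0.3, 0.9]
grip_width: 1.002
gripper_force: 0.0
pos [ 0.5422 -0.0757  0.1363] t 11.03 F [-0.4996 -0.3488  0.8701] grip 1.001595965552157 0.0
tool x [-0.0602  0.9982 -0.0024] y [0.9982 0.0602 0.0012] yaw(tool y vs world y) deg -86.55
twist about tool z (first):  0.008 rows 0.1 q7 0.33080166946638884
tool shift mm after twist [-18.7 -11.2  -3.6]
```

```bash
python3 -m pendant '[-20,-11,0,0,-10,0,0,0,0,0,0,0]'; python3 -c "
from h import *
go(.532,-.105,.0405,-87)
snap('top');snap('scene','s3.png',(220,130,510,300),2.7)
for c in ('top','scene'):
  for r in bot.place_of(c,'tube1_c')[:3]: print(c,r['score'],r['location'],at(c,[r['location']],.035))
"
```

```text
clock: 11.28
ee_pos: [0.5332, -0.1021, 0.136]
eef_rot: [0.684, 0.729, -0.0, 0.0]
contact_force: [0.4, -0.0, -0.2]
grip_width: 1.0
gripper_force: 0.0
pos [ 0.5332 -0.1021  0.136 ] t 11.28 F [ 0.4329 -0.0244 -0.1698] grip 1.000463315370119 0.0
tool x [-0.0643  0.9979 -0.0007] y [0.9979 0.0643 0.0004] yaw(tool y vs world y) deg -86.31
twist about tool z (first):  0.012 rows 0.1 q7 0.3791785281996191
tool shift mm after twist [-2.8 -1.4 95.5]
scene 0.64 [293.6, 280.7] [[ 0.7892 -0.1343  0.035 ]]
```

View pics/s3.png

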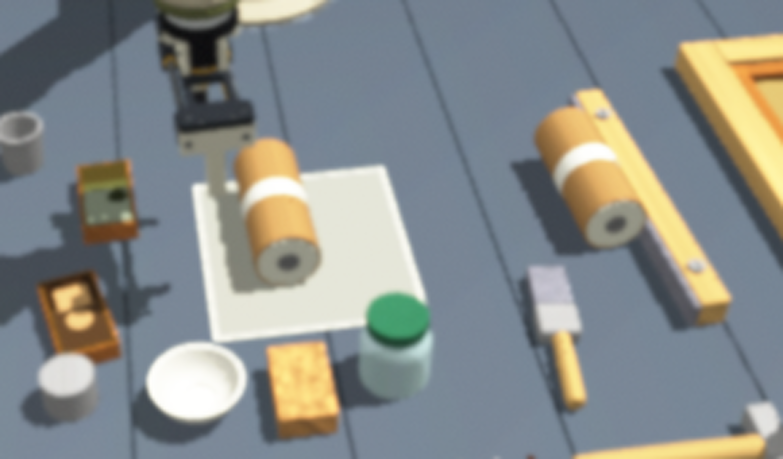

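Tube 1 lies against the stop (590,180) and tube 2 is undisturbed at (275,210), with the hand on its right. I descend and push tube 2.

```bash
python3 -m pendant '[-2,0,25,0,0,0,25,0,0,0,25,0,0,0,15,0,0,0,5,0,0,0,0,0]';  python3 -m pendant '[8,0,0,0,8,0,0,0,6,0,0,0,6,0,0,0,8,0,0,0,10,0,0,0,10,0,0,0,10,0,0,0,10,0,0,0,10,0,0,0,10,0,0,0,10,0,0,0,10,0,0,0,10,0,0,0,10,0,0,0,8,0,0,0,6,0,0,0,4,0,0,0,0,0,0,0]'; python3 -c "
from h import *
go(.52,.2,.0405,-86.5)"
```

```text
clock: 11.98
ee_pos: [0.5333, -0.101, 0.0395]
eef_rot: [0.683, 0.731, -0.001, -0.001]
contact_force: [-0.2, -0.6, 0.5]
grip_width: 0.995
gripper_force: 0.0
clock: 13.57
ee_pos: [0.5233, 0.0526, 0.0406]
eef_rot: [0.683, 0.731, 0.0, -0.0]
contact_force: [0.6, -0.5, -0.1]
grip_width: 0.999
gripper_force: 0.0
pos [0.5233 0.0526 0.0406] t 13.57 F [ 0.5503 -0.4888 -0.1056] grip 0.9985992432576165 0.0
tool x [-0.0681  0.9977  0.0002] y [0.9977 0.0681 0.    ] yaw(tool y vs world y) deg -86.09
twist about tool z (first):  0.007 rows 0.1 q7 0.22991054500917885
tool shift mm after twist [147.3   5.7   0.1]
```

```bash
python3 -m pendant '[5,1,0,0,8,1,0,0,10,1,0,0,10,1,0,0,10,1,0,0,10,0,0,0,10,0,0,0,10,0,0,0,10,0,0,0,10,0,0,0,8,0,0,0,6,0,0,0,5,0,0,0,4,0,0,0,3,0,0,0,3,0,0,0,2,0,0,0,2,0,0,0,0,0,0,0]';  python3 -m pendant '[2,0,0,0,2,0,0,0,2,0,0,0,2,0,0,0,2,0,0,0,2,0,0,0,0,0,0,0]'; python3 -m pendant '[2,0,0,0,2,0,0,0,0,0,0,0]'
```

```text
clock: 15.15
ee_pos: [0.5199, 0.1779, 0.0406]
eef_rot: [0.683, 0.73, 0.0, -0.0]
contact_force: [0.7, 0.9, -0.8]
grip_width: 0.997
gripper_force: 0.0
clock: 15.73
ee_pos: [0.519, 0.1902, 0.0406]
eef_rot: [0.683, 0.731, 0.0, -0.0]
contact_force: [0.2, 0.5, -0.5]
grip_width: 0.995
gripper_force: 0.0
clock: 15.98
ee_pos: [0.5188, 0.1941, 0.0406]
eef_rot: [0.683, 0.731, 0.0, -0.0]
contact_force: [-0.4, -0.4, 0.2]
grip_width: 0.998
gripper_force: 0.0
```

```bash
python3 -m pendant '[2,0,0,0,2,0,0,0,1.5,0,0,0,0,0,0,0]';  python3 -m pendant '[1,0,0,0,1,0,0,0,0,0,0,0]'; python3 -m pendant '[1,0,0,0,1,0,0,0,0,0,0,0]'
```

```text
clock: 16.32
ee_pos: [0.5184, 0.1996, 0.0406]
eef_rot: [0.683, 0.731, 0.0, -0.0]
contact_force: [0.7, 0.7, -0.2]
grip_width: 1.001
gripper_force: 0.0
clock: 16.57
ee_pos: [0.5183, 0.2013, 0.0406]
eef_rot: [0.683, 0.73, 0.0, -0.0]
contact_force: [1.1, -0.3, 0.2]
grip_width: 1.0
gripper_force: 0.0
clock: 16.82
ee_pos: [0.5182, 0.202, 0.0406]
eef_rot: [0.684, 0.73, -0.0, 0.0]
contact_force: [-0.3, -4.7, 1.1]
grip_width: 1.0
gripper_force: 2.2
```

Both tubes are seated: the contact came at the predicted 70 mm spacing. I back off, raise and turn for the panels.

```bash
python3 -m pendant '[-5,0,0,0,-10,0,-5,0,-15,0,-20,0,-15,0,-35,0,-10,0,-35,0,-10,0,-35,0,-35,0,-20,0,-35,0,0,0,-35,0,0,0,-35,0,0,0,-35,0,0,0,-35,0,0,0,-35,0,0,0,-35,0,0,0,-35,0,0,0,-20,0,0,0,0,0,0,0]'; python3 -m pendant '[0,0,0,0.12,0,0,0,0.12,0,0,0,0.12,0,0,0,0.12,0,0,0,0.12,0,0,0,0.12,0,0,0,0.12,0,0,0,0.12,0,0,0,0.12,0,0,0,0.12,0,0,0,0.12,0,0,0,0.12,0,0,0,0.1,0,0,0,0]'; python3 -c "
from h import *
go(.506,-.2133,.15,-178)
snap('scene')
im=snap('top','t2.png',(140,80,440,285),2.6)
for c in ('top','scene'):
  for r in bot.place_of(c,'panel1_c')[:4]: print(c,r['score'],r['location'],at(c,[r['location']],.012))
"
```

```text
clock: 18.23
ee_pos: [0.544, -0.2021, 0.1913]
eef_rot: [0.685, 0.728, -0.001, 0.001]
contact_force: [0.5, -0.5, -1.0]
grip_width: 1.004
gripper_force: 0.0
clock: 19.4
ee_pos: [0.5447, -0.1951, 0.1905]
eef_rot: [0.999, 0.047, -0.0, -0.0]
contact_force: [-0.5, 1.1, 0.2]
grip_width: 0.999
gripper_force: 0.0
pos [ 0.5447 -0.1951  0.1905] t 19.4 F [-0.4525  1.1059  0.1605] grip 0.9994561450460694 0.0
tool x [ 0.9956  0.0942 -0.0005] y [ 0.0942 -0.9956 -0.0007] yaw(tool y vs world y) deg -174.59
twist about tool z (first):  0.059 rows 0.5 q7 -0.5580139470518148
tool shift mm after twist [-39.3  16.9  40.5]
scene 0.96 [259.8, 203.0] [[ 0.4566 -0.2112  0.012 ]]
```

View pics/t2.png

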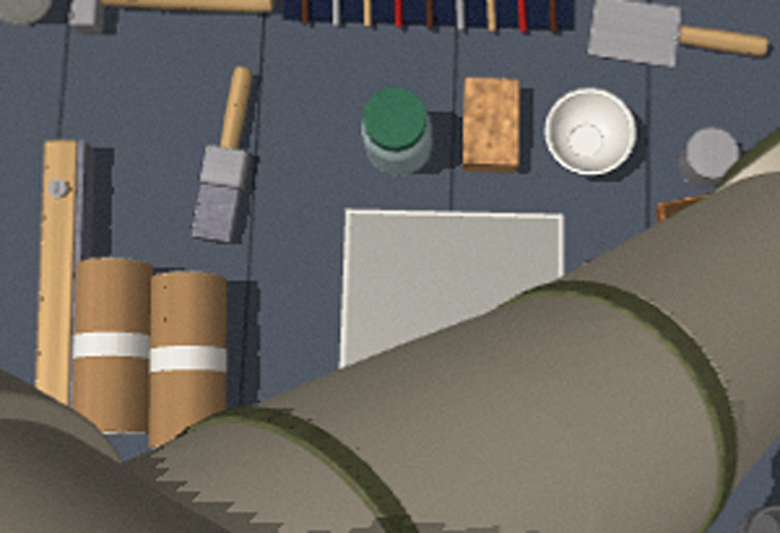

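Tubes 1 and 2 lie side by side at the stop, at (112,345) and (188,355). Now panel 1.

```bash
python3 -m pendant '[0,0,0,0.059,-20,8,20,0,-20,9,20,0,0,0,20,0,0,0,20,0,0,0,0,0,0,0,0,0]'; python3 -c "
from h import *
go(.505,-.2133,.029,-178)"
```

```text
clock: 20.18
ee_pos: [0.5052, -0.2147, 0.1105]
eef_rot: [1.0, 0.02, -0.001, -0.0]
contact_force: [0.6, 0.5, 0.5]
grip_width: 0.999
gripper_force: 0.0
pos [ 0.5052 -0.2147  0.1105] t 20.18 F [0.5745 0.5369 0.4601] grip 0.9988095903205492 0.0
tool x [ 0.9992  0.0394 -0.0011] y [ 0.0394 -0.9992 -0.0009] yaw(tool y vs world y) deg -177.74
twist about tool z (first):  0.005 rows 0.0 q7 -0.4162267429390041
tool shift mm after twist [-0.1 -1.3 81.5]
```

```bash
python3 -m pendant '[0,-1,25,0,0,0,25,0,0,0,20,0,0,0,11,0,0,0,0,0,0,0,0,0]'; python3 -m pendant '[0,0,0,0,0,0,0,0,0,0,0,0,0,0,0,0,0,0,0,0,0,0,0,0,0,0,0,0,0,0,0,0]' 0 3
```

```text
clock: 20.68
ee_pos: [0.5061, -0.2138, 0.0305]
eef_rot: [1.0, 0.02, 0.0, 0.0]
contact_force: [0.2, 0.3, 0.1]
grip_width: 1.001
gripper_force: 0.0
clock: 21.35
ee_pos: [0.5058, -0.2134, 0.0299]
eef_rot: [1.0, 0.019, 0.0, -0.0]
contact_force: [0.2, 1.8, 4.2]
grip_width: 0.647
gripper_force: 3.0
```

```bash
python3 -m pendant '[0,0,-4,0,0,0,-6,0,0,0,-7,0,0,0,-7,0,0,0,-7,0,0,0,-7,0,0,0,-7,0,0,0,-7,0,0,0,-7,0,0,0,-7,0,0,0,-7,0,0,0,-7,0,0,0,-7,0,0,0,-7,0,0,0,-7,0,0,0,-7,0,0,0,-7,0,0,0,-7,0,0,0,-7,0,0,0,0,0]'; python3 -m pendant '[0,0,-4,0,0,0,-4,0,0,0,0,0,0,0,0,0]';python3 -c "
from h import *
go(.56,.05,.16,-180)
snap('scene','s4.png',(190,110,390,280),3.5)"
```

```text
clock: 23.02
ee_pos: [0.5061, -0.2138, 0.1599]
eef_rot: [1.0, 0.019, 0.001, 0.0]
contact_force: [0.5, 0.1, -1.2]
grip_width: 0.654
gripper_force: 3.0
clock: 23.35
ee_pos: [0.5056, -0.2135, 0.1667]
eef_rot: [1.0, 0.019, 0.0, 0.0]
contact_force: [0.5, -0.3, -0.9]
grip_width: 0.649
gripper_force: 3.0
pos [ 0.5056 -0.2135  0.1667] t 23.35 F [ 0.5297 -0.2529 -0.9147] grip 0.649342634635991 2.980351075530052
tool x [0.9992 0.0389 0.0001] y [ 0.0389 -0.9992  0.    ] yaw(tool y vs world y) deg -177.77
twist about tool z (first):  0.039 rows 0.3 q7 -0.5043234433852828
tool shift mm after twist [  54.4 -263.5    6.7]
```

View pics/s4.png

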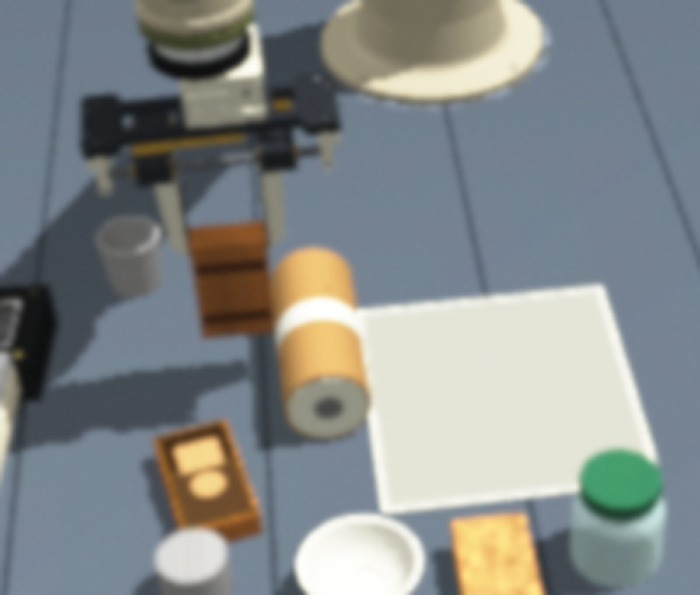

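The panel hangs upright from the fingers (crop (232,280)), but a tube now lies just right of the mat at crop (320,340). I need to see the stop side.

```bash
python3 -c "
from h import *
snap('top','t3.png',(140,80,440,285),2.6)"
```

```text
(no output)
```

View pics/t3.png

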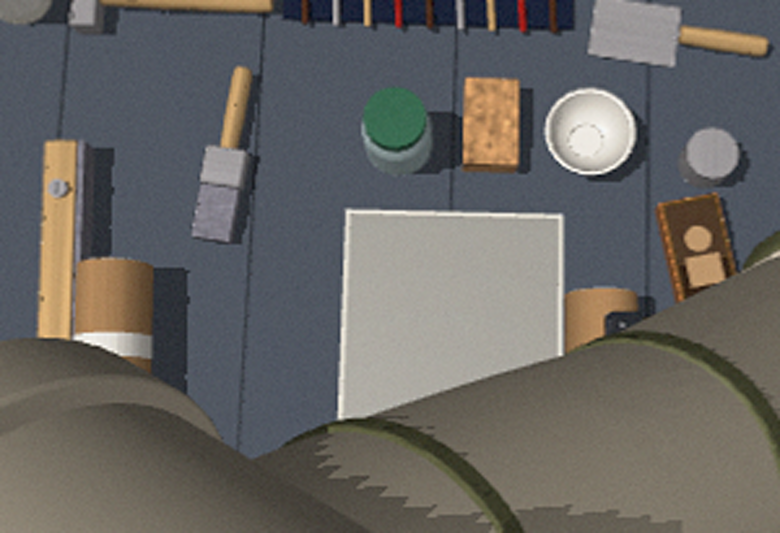

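```bash
python3 -c "
from h import *
c4=lambda u,v:(190+u/3.5,110+v/3.5)
print('far cap',at('scene',[c4(328,407)],.035)); print('near end top',at('scene',[c4(313,250)],.07), 'band top',at('scene',[c4(313,316),c4(330,378)],.07))
c3=lambda u,v:(140+u/2.6,80+v/2.6)
print('top far edge',at('top',[c3(566,290),c3(638,290)],.04))
print('tube1',at('top',[c3(76,260),c3(153,262)],.04))
"
python3 -m pendant '[0,0,0,0.039,0,10,0,0,0,15,0,0,0,15,0,0,0,15,0,0,0,10,0,0,0,10,0,0,0,5,0,0,0,0,0,0]'; python3 -m pendant '[0,0,-0,0,0,0,0,0,0,0,0,0,0,0,10,0,0,0,10,0,0,0,10,0,0,0,5,0,0,0,0,0]' - 15
```

```text
far cap [[ 0.5921 -0.1459  0.035 ]]
near end top [[ 0.4342 -0.1459  0.07  ]] band top [[ 0.5204 -0.1509  0.07  ]
 [ 0.5963 -0.1421  0.07  ]]
top far edge [[ 0.593  -0.1143  0.04  ]
 [ 0.5952 -0.1838  0.04  ]]
tube1 [[0.6069 0.3565 0.04  ]
 [0.6074 0.2833 0.04  ]]
clock: 24.2
ee_pos: [0.5054, -0.2949, 0.1667]
eef_rot: [1.0, -0.001, 0.0, 0.0]
contact_force: [-0.6, -0.1, -0.4]
grip_width: 0.649
gripper_force: 3.0
clock: 24.87
ee_pos: [0.5049, -0.293, 0.1299]
eef_rot: [1.0, -0.0, -0.001, -0.001]
contact_force: [0.3, 0.3, -1.3]
grip_width: 0.648
gripper_force: 15.0
```

```bash
python3 -m pendant '[0,0,4,0,0,0,3,0,0,0,2,0,0,0,0,0]'; python3 -m pendant '[0,0,1.5,0,0,0,1,0,0,0,0,0]';python3 -m pendant '[0,0,1,0,0,0,1,0,0,0,0,0]'
```

```text
clock: 25.2
ee_pos: [0.5055, -0.2935, 0.1224]
eef_rot: [1.0, -0.0, -0.0, -0.0]
contact_force: [0.5, -0.1, -0.9]
grip_width: 0.645
gripper_force: 15.0
clock: 25.45
ee_pos: [0.5063, -0.2945, 0.1212]
eef_rot: [1.0, -0.0, 0.001, 0.001]
contact_force: [-0.2, -1.1, 6.9]
grip_width: 0.642
gripper_force: 15.0
clock: 25.7
ee_pos: [0.5071, -0.2952, 0.1202]
eef_rot: [1.0, -0.001, 0.002, 0.001]
contact_force: [0.6, -0.1, 15.2]
grip_width: 0.644
gripper_force: 15.0
```

```bash
python3 -m pendant '[0,0,-1,0,0,0,-0.5,0,0,0,0,0]' - 3; python3 -m pendant '[0,0,0,0,0,0,0,0,0,0,0,0,0,0,0,0,0,0,0,0,0,0,0,0]' 100;  python3 -m pendant '[0,0,-20,0,0,0,-30,0,0,0,-30,0,0,0,-20,0,0,0,0,0]'; python3 -c "
from h import *
snap('scene','s5.png',(150,120,510,300),2.2)
go(.512,-.22,.2,-88)"
```

```text
clock: 25.95
ee_pos: [0.5059, -0.2938, 0.1201]
eef_rot: [1.0, -0.0, 0.0, 0.0]
contact_force: [0.8, -0.6, 4.0]
grip_width: 0.646
gripper_force: 3.0
clock: 26.45
ee_pos: [0.5055, -0.2934, 0.1195]
eef_rot: [1.0, -0.0, -0.0, -0.0]
contact_force: [0.0, 0.1, -0.2]
grip_width: 0.989
gripper_force: 0.0
clock: 26.87
ee_pos: [0.5067, -0.2949, 0.2233]
eef_rot: [1.0, -0.0, 0.002, 0.001]
contact_force: [0.7, -1.9, 0.9]
grip_width: 1.001
gripper_force: 0.0
pos [ 0.5064 -0.294   0.2214] t 26.92 F [ 0.5982 -0.2034 -0.7965] grip 0.9971403570664193 0.0
tool x [1.     0.0001 0.0033] y [ 0.0001 -1.      0.0012] yaw(tool y vs world y) deg -179.99
twist about tool z (first):  1.536 rows 12.6 q7 -0.5030549349928171
tool shift mm after twist [-73.8  -8.2  21.2]
```

View pics/s5.png

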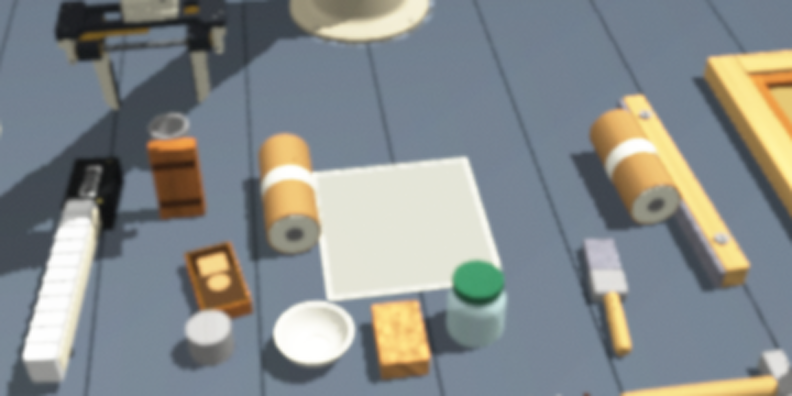

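Panel 1 stands temporarily off the mat at (175,180), tube 2 is at (290,190), and tube 1 is still at the stop. I roll tube 2 back first, to keep the order.

```bash
python3 -m pendant '[0,0,0,-0.12,0,0,0,-0.12,0,0,0,-0.12,0,0,0,-0.12,0,0,0,-0.12,0,0,0,-0.12,0,0,0,-0.12,0,0,0,-0.12,0,0,0,-0.12,0,0,0,-0.12,0,0,0,-0.12,0,0,0,-0.12,0,0,0,-0.12,0,0,0,-0.06,0,0,0,0]'; python3 -c "
from h import *
go(.515,-.207,.13,-87)"
```

```text
clock: 28.17
ee_pos: [0.5051, -0.2932, 0.2186]
eef_rot: [0.689, 0.725, 0.0, -0.001]
contact_force: [0.6, -0.7, -0.3]
grip_width: 1.005
gripper_force: 0.0
pos [ 0.5051 -0.2932  0.2186] t 28.17 F [ 0.5719 -0.7008 -0.2717] grip 1.0048680274872352 0.0
tool x [-0.0516  0.9987  0.0013] y [ 0.9987  0.0516 -0.001 ] yaw(tool y vs world y) deg -87.04
twist about tool z (first):  -0.001 rows 0.0 q7 0.7384735046663494
tool shift mm after twist [85.5 14.5 88.7]
```

```bash
python3 -m pendant '[28,5,0,0,28,5,20,0,28,5,30,0,0,0,30,0,0,0,0,0]'; python3 -m pendant '[0,0,25,0,0,0,25,0,0,0,25,0,0,0,15,0,0,0,5,0,0,0,0,0]'; python3 -c "
from h import *
go(.515,-.207,.0405,-87)"
```

```text
clock: 28.58
ee_pos: [0.5144, -0.2057, 0.1349]
eef_rot: [0.689, 0.725, -0.001, -0.004]
contact_force: [-0.8, 0.4, -0.3]
grip_width: 1.001
gripper_force: 0.0
clock: 29.08
ee_pos: [0.5159, -0.2098, 0.0442]
eef_rot: [0.69, 0.723, -0.001, -0.001]
contact_force: [0.8, -0.3, 0.0]
grip_width: 0.999
gripper_force: 0.0
pos [ 0.5159 -0.2098  0.0442] t 29.08 F [ 0.7631 -0.3054  0.0309] grip 0.999416484858259 0.0
tool x [-0.0466  0.9989  0.0002] y [ 0.9989  0.0466 -0.0017] yaw(tool y vs world y) deg -87.33
twist about tool z (first):  -0.006 rows 0.0 q7 0.7152642082983552
tool shift mm after twist [ 2.9 -0.8  3.7]
```

```bash
python3 -m pendant '[0,0,2,0.03,6,0,0,0,6,0,0,0,6,0,0,0,8,0,0,0,10,0,0,0,10,0,0,0,10,0,0,0,10,0,0,0,10,0,0,0,10,0,0,0,10,0,0,0,10,0,0,0,10,0,0,0,10,0,0,0,10,0,0,0,10,0,0,0,10,0,0,0,10,0,0,0,10,0,0,0]'; python3 -m pendant '[10,0,0,0,10,0,0,0,10,0,0,0,10,0,0,0,10,0,0,0,10,0,0,0,10,0,0,0,10,0,0,0,8,0,0,0,6,0,0,0,4,0,0,0,0,0,0,0]';  python3 -c "
from h import *
go(.52,.2,.0405,-86.5)
snap('scene');
for r in bot.trace('scene','tube1_c')[:2]: print(r['score'],r['location'],at('scene',[r['location']],.035))"
```

```text
clock: 30.75
ee_pos: [0.5131, -0.0319, 0.0426]
eef_rot: [0.7, 0.714, 0.0, 0.0]
contact_force: [-0.0, 0.4, 0.6]
grip_width: 1.003
gripper_force: 0.0
clock: 31.75
ee_pos: [0.5112, 0.066, 0.0426]
eef_rot: [0.7, 0.714, 0.0, -0.0]
contact_force: [0.4, -0.3, 0.6]
grip_width: 1.002
gripper_force: 0.0
pos [0.5112 0.066  0.0426] t 31.75 F [ 0.3896 -0.3327  0.6252] grip 1.001668839386371 0.0
tool x [-0.0202  0.9998  0.0002] y [ 0.9998  0.0202 -0.    ] yaw(tool y vs world y) deg -88.84
twist about tool z (first):  -0.041 rows 0.3 q7 0.35878126066292876
tool shift mm after twist [133.2  16.9   2.1]
0.43 [463.8, 218.5] [[0.634  0.3602 0.035 ]]
```

```bash
python3 -m pendant '[5,0,0,-0.005,8,0,0,-0.005,10,0,0,-0.005,10,0,0,-0.005,10,0,0,-0.005,10,0,0,-0.005,10,0,0,-0.005,10,0,0,-0.005,10,0,0,0,8,0,0,0,6,0,0,0,5,0,0,0,4,0,0,0,3,0,0,0,3,0,0,0,2,0,0,0,2,0,0,0,0,0,0,0]';  python3 -m pendant '[2,0,0,0,2,0,0,0,2,0,0,0,2,0,0,0,0,0,0,0]'; python3 -m pendant '[2,0,0,0,2,0,0,0,0,0,0,0]'
```

```text
clock: 33.35
ee_pos: [0.5059, 0.1811, 0.0426]
eef_rot: [0.686, 0.728, 0.0, -0.0]
contact_force: [1.1, -0.8, 0.4]
grip_width: 1.0
gripper_force: 0.0
clock: 33.77
ee_pos: [0.5054, 0.1895, 0.0426]
eef_rot: [0.686, 0.728, 0.0, -0.0]
contact_force: [-0.2, -0.7, 0.2]
grip_width: 0.999
gripper_force: 0.0
clock: 34.02
ee_pos: [0.5052, 0.1934, 0.0426]
eef_rot: [0.686, 0.728, 0.0, -0.0]
contact_force: [-0.4, -0.6, 0.1]
grip_width: 1.002
gripper_force: 0.0
```

```bash
python3 -m pendant '[2,0,0,0,2,0,0,0,1.5,0,0,0,0,0,0,0]';  python3 -m pendant '[1,0,0,0,1,0,0,0,0,0,0,0]'; python3 -m pendant '[1,0,0,0,0.5,0,0,0,0,0,0,0,0,0,0,0]'
```

```text
clock: 34.35
ee_pos: [0.5049, 0.1988, 0.0426]
eef_rot: [0.686, 0.728, 0.0, -0.0]
contact_force: [0.1, -0.6, -0.2]
grip_width: 1.003
gripper_force: 0.0
clock: 34.6
ee_pos: [0.5048, 0.2006, 0.0426]
eef_rot: [0.686, 0.728, 0.0, -0.0]
contact_force: [0.7, -0.0, -0.5]
grip_width: 1.005
gripper_force: 0.0
clock: 34.93
ee_pos: [0.5048, 0.2016, 0.0426]
eef_rot: [0.686, 0.728, -0.0, 0.0]
contact_force: [0.1, -1.3, 0.5]
grip_width: 0.998
gripper_force: 0.8
```

```bash
python3 -m pendant '[1,0,0,-0.01,1,0,0,0,0.5,0,0,0,0,0,0,0]'; python3 -m pendant '[-3,0,0,0,-6,0,0,0,-10,0,-5,0,-15,0,-20,0,-15,0,-35,0,-15,0,-35,0,-10,0,-30,0,-30,0,0,0,0,0,0,0]';  python3 -c "
from h import *
im=snap('scene','s6.png',(330,130,510,260),4)
go(.505,-.294,.25,-180)"
```

```text
clock: 35.27
ee_pos: [0.5048, 0.2015, 0.0426]
eef_rot: [0.684, 0.73, -0.001, 0.001]
contact_force: [0.6, -9.3, 1.4]
grip_width: 0.999
gripper_force: 4.8
clock: 36.02
ee_pos: [0.5126, 0.0959, 0.1702]
eef_rot: [0.684, 0.73, 0.001, 0.002]
contact_force: [-0.3, 0.4, -0.5]
grip_width: 1.001
gripper_force: 0.0
pos [0.512  0.0979 0.1692] t 36.07 F [0.2622 0.7326 0.2443] grip 1.0025852364594554 0.0
tool x [-0.0655  0.9979  0.0003] y [0.9978 0.0655 0.0024] yaw(tool y vs world y) deg -86.24
twist about tool z (first):  -1.505 rows 12.3 q7 0.22971171651872113
tool shift mm after twist [   7.1 -391.7  -81.8]
```

View pics/s6.png

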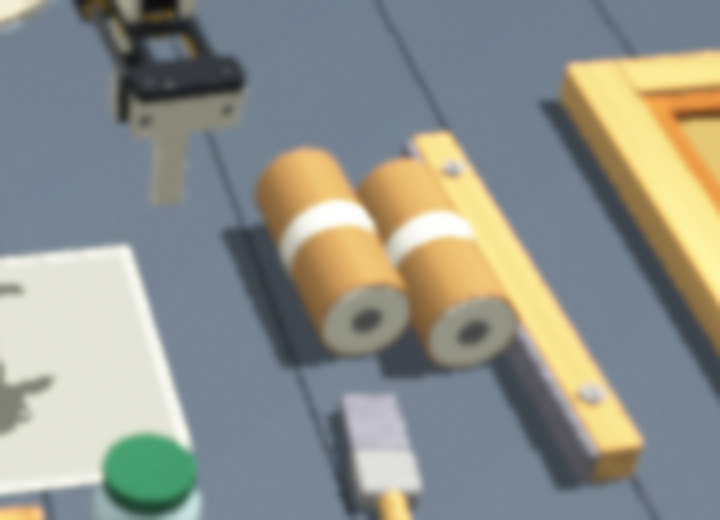

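Both tubes lie side by side at the stop, end caps at (365,320) and (472,330). Back to panel 1.

```bash
python3 -m pendant '[0,0,-10,0.12,0,0,-20,0.12,0,0,-20,0.12,0,0,-20,0.12,0,0,-10,0.12,0,0,0,0.12,0,0,0,0.12,0,0,0,0.12,0,0,0,0.12,0,0,0,0.12,0,0,0,0.12,0,0,0,0.12,0,0,0,0.12,0,0,0,0.078,0,0,0,0]'; python3 -m pendant '[0,35,0,0,0,35,0,0,0,35,0,0,0,35,0,0,0,35,0,0,0,35,0,0,0,35,0,0,0,35,0,0,0,35,0,0,0,35,0,0,0,25,0,0,0,15,0,0,0,0,0,0]'; python3 -c "
from h import *
go(.505,-.294,.117,-180)
snap('scene')
for r in bot.trace('scene','panel1_c')[:3]: 
  m=r['mask'];v,u=np.nonzero(m);print(r['score'],r['location'],u.min(),u.max(),v.min(),v.max())"
```

```text
clock: 37.32
ee_pos: [0.5112, 0.1012, 0.2469]
eef_rot: [1.0, -0.0, -0.001, 0.0]
contact_force: [0.4, -0.3, -0.6]
grip_width: 0.998
gripper_force: 0.0
clock: 38.4
ee_pos: [0.5115, -0.293, 0.2478]
eef_rot: [1.0, 0.0, 0.0, 0.001]
contact_force: [-0.6, 0.4, -0.1]
grip_width: 0.998
gripper_force: 0.0
pos [ 0.5115 -0.293   0.2478] t 38.4 F [-0.5772  0.432  -0.1321] grip 0.9980926674627928 0.0
tool x [1.     0.0006 0.0003] y [ 0.0006 -1.      0.0018] yaw(tool y vs world y) deg -179.97
twist about tool z (first):  0.001 rows 0.0 q7 -0.4818351978390875
tool shift mm after twist [ -6.5   0.8 130.8]
0.6 [230.4, 201.1] 217 242 185 219
0.17 [334.1, 274.4] 319 344 257 291
```

```bash
python3 -m pendant '[-3,0,25,0,-3,0,35,0,0,0,30,0,0,0,25,0,0,0,15,0,0,0,5,0,0,0,0,0]'; python3 -m pendant '[0,0,0,0,0,0,0,0,0,0,0,0,0,0,0,0,0,0,0,0,0,0,0,0,0,0,0,0]' 0 20; python3 -m pendant '[0,0,-10,0,0,0,-20,0,0,0,-20,0,0,0,-20,0,0,0,-10,0,0,0,0,0]'; python3 -c "
from h import *
go(.56,.05,.19,-180)"
```

```text
clock: 39.08
ee_pos: [0.5062, -0.2876, 0.1116]
eef_rot: [1.0, 0.002, -0.001, -0.001]
contact_force: [0.1, 0.0, -0.7]
grip_width: 0.996
gripper_force: 0.0
clock: 39.67
ee_pos: [0.5067, -0.2897, 0.1131]
eef_rot: [1.0, 0.001, 0.0, 0.0]
contact_force: [-0.1, -0.5, 3.4]
grip_width: 0.649
gripper_force: 19.9
clock: 40.17
ee_pos: [0.507, -0.2898, 0.1947]
eef_rot: [1.0, 0.001, 0.001, 0.001]
contact_force: [1.1, -0.4, -1.4]
grip_width: 0.643
gripper_force: 19.9
pos [ 0.507  -0.2898  0.1947] t 40.17 F [ 1.0945 -0.3977 -1.4014] grip 0.6427566123102527 19.882376790046692
tool x [1.     0.002  0.0027] y [ 0.0019 -1.      0.0011] yaw(tool y vs world y) deg -179.89
twist about tool z (first):  0.002 rows 0.0 q7 -0.41181160869995614
tool shift mm after twist [  53.  -339.8    4.5]
```

```bash
python3 -m pendant '[4,-15,0,-0.01,4,-25,0,0,5,-28,0,0,5,-28,0,0,5,-28,0,0,5,-28,0,0,5,-28,0,0,5,-28,0,0,5,-28,0,0,5,-28,0,0,5,-28,0,0,0,-25,0,0,0,-15,0,0,0,-8,0,0,0,0,0,0,0,0,0,0]'; python3 -m pendant '[0,0,15,0,0,0,20,0,0,0,20,0,0,0,12,0,0,0,6,0,0,0,0,0]'; python3 -c "
from h import *
go(.56,.048,.113,-179.5)"
```

```text
clock: 41.5
ee_pos: [0.5553, 0.0507, 0.1923]
eef_rot: [1.0, 0.006, -0.0, 0.0]
contact_force: [-0.5, -0.4, -1.5]
grip_width: 0.644
gripper_force: 19.9
clock: 42.0
ee_pos: [0.5552, 0.05, 0.1189]
eef_rot: [1.0, 0.005, -0.001, 0.0]
contact_force: [-0.5, -0.4, -1.3]
grip_width: 0.646
gripper_force: 19.9
pos [0.5552 0.05   0.1189] t 42.0 F [-0.473  -0.3956 -1.3329] grip 0.6458692739040397 19.88227218389511
tool x [ 0.9999  0.01   -0.0014] y [ 0.01   -0.9999  0.0006] yaw(tool y vs world y) deg -179.43
twist about tool z (first):  0.001 rows 0.0 q7 -0.8222184467220063
tool shift mm after twist [4.8 2.  5.9]
```

```bash
python3 -m pendant '[0,0,3,0,0,0,1.5,0,0,0,1,0,0,0,0,0]';python3 -m pendant '[0,0,1,0,0,0,0.5,0,0,0,0,0]'
```

```text
clock: 42.33
ee_pos: [0.5558, 0.0513, 0.1145]
eef_rot: [1.0, 0.006, 0.0, -0.0]
contact_force: [0.6, 0.4, -0.7]
grip_width: 0.643
gripper_force: 19.9
clock: 42.58
ee_pos: [0.5561, 0.0512, 0.1131]
eef_rot: [1.0, 0.006, 0.001, -0.0]
contact_force: [0.8, 0.3, 3.2]
grip_width: 0.644
gripper_force: 19.9
```

```bash
python3 -m pendant '[0,0,0,0,0,0,0,0]' - 3; python3 -m pendant '[0,0,0,0,0,0,0,0,0,0,0,0,0,0,0,0,0,0,0,0,0,0,0,0]' 100;  python3 -m pendant '[0,0,-20,0,0,0,-30,0,0,0,-35,0,0,0,-20,0,0,30,0,0,0,35,0,0,0,35,0,0,0,35,0,0,0,35,0,0,0,35,0,0,0,35,0,0,0,30,0,0,0,20,0,0,0,0,0,0]'; python3 -c "
from h import *
snap('scene'); snap('top')
c=np.array([.638,-.2477]); a=np.radians(12.3); p=c+.045*np.array([np.cos(a),np.sin(a)])
print(p); go(p[0],p[1],.15,-180+12.3)
for c in('top','scene'):
 for r in bot.place_of(c,'panel1_c')[:4]: print(c,r['score'],r['location'],at(c,[r['location']],.012),at(c,[r['location']],.055))
for r in bot.trace('scene','panel1_c')[:3]: 
  m=r['mask'];v,u=np.nonzero(m);print(r['score'],r['location'],u.min(),u.max(),v.min(),v.max())"
```

```text
clock: 42.75
ee_pos: [0.5557, 0.051, 0.1129]
eef_rot: [1.0, 0.006, 0.0, 0.0]
contact_force: [-0.0, -0.6, 2.2]
grip_width: 0.653
gripper_force: 3.0
clock: 43.25
ee_pos: [0.5555, 0.0513, 0.1126]
eef_rot: [1.0, 0.006, -0.0, -0.0]
contact_force: [-0.0, 0.3, -0.6]
grip_width: 0.99
gripper_force: 0.0
clock: 44.42
ee_pos: [0.558, -0.244, 0.2183]
eef_rot: [1.0, 0.003, 0.0, 0.002]
contact_force: [0.5, -0.3, 1.2]
grip_width: 0.996
gripper_force: 0.0
[ 0.682  -0.2381]
pos [ 0.5585 -0.2394  0.2175] t 44.52 F [-0.2795  0.5118  0.0504] grip 1.000309610228031 0.0
tool x [ 1.      0.0099 -0.0003] y [ 0.0099 -1.     -0.0002] yaw(tool y vs world y) deg -179.43
twist about tool z (first):  -0.205 rows 1.7 q7 -0.5506811950303176
tool shift mm after twist [120.9  25.   67.5]
top 0.22 [482.3, 247.5] [[ 0.4643 -0.435   0.012 ]] [[ 0.4624 -0.4166  0.055 ]]
scene 0.68 [449.9, 210.0] [[0.57   0.3452 0.012 ]] [[0.6147 0.3225 0.055 ]]
scene 0.59 [349.1, 199.5] [[0.4799 0.0585 0.012 ]] [[0.5288 0.0492 0.055 ]]
0.9 [351.1, 199.8] 339 361 185 219
```

```bash
python3 -m pendant '[0,0,0,-0.1,0,0,0,-0.105,30,6,10,0,30,7,20,0,30,7,20,0,20,5,15,0,10,0,0,0,0,0,0,0]'; python3 -c "
from h import *
go(.682,-.2381,.03,-167.7)
snap('scene','s7.png',(200,140,400,310),3.5)"
```

```text
clock: 45.33
ee_pos: [0.6831, -0.2349, 0.1513]
eef_rot: [0.994, 0.11, -0.001, -0.0]
contact_force: [0.5, 0.5, 0.4]
grip_width: 1.001
gripper_force: 0.0
pos [ 0.6831 -0.2349  0.1513] t 45.33 F [0.4753 0.4574 0.3501] grip 1.0014050506105363 0.0
tool x [ 0.9758  0.2188 -0.0013] y [ 0.2188 -0.9758 -0.0007] yaw(tool y vs world y) deg -167.36
twist about tool z (first):  0.006 rows 0.0 q7 -0.4596667917409498
tool shift mm after twist [ -1.6   2.9 121.3]
```

View pics/s7.png

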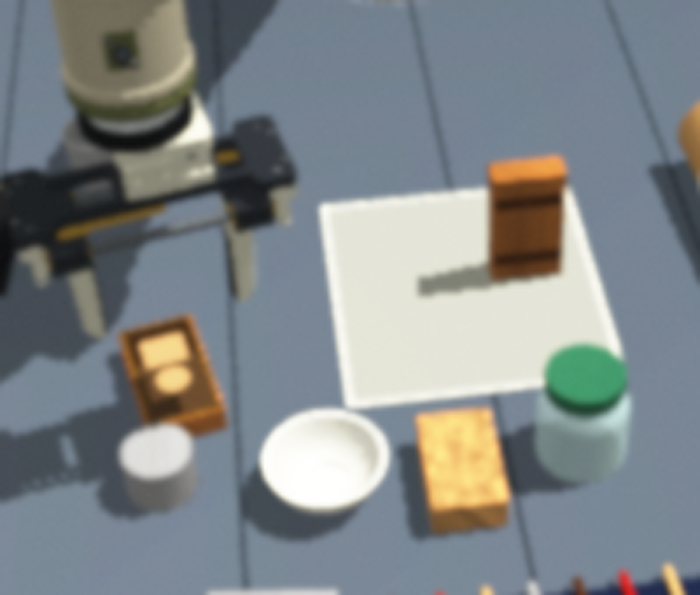

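Panel 1 stands square on the mat at crop (527,220). Panel 2, at (172,375), is free. I descend and pinch its far end.

```bash
python3 -m pendant '[-1,3,30,0,0,0,30,0,0,0,30,0,0,0,20,0,0,0,10,0,0,0,0,0,0,0,0,0]'; python3 -m pendant '[0,0,0,0,0,0,0,0,0,0,0,0,0,0,0,0,0,0,0,0,0,0,0,0,0,0,0,0,0,0,0,0]' 0 3;python3 -c "
from h import *
c4=lambda u,v:(200+u/3.5,140+v/3.5)
print(at('scene',[c4(492,278),c4(561,270)],0));go(.682,-.2381,.03,-167.7)"
```

```text
clock: 45.97
ee_pos: [0.681, -0.241, 0.0342]
eef_rot: [0.994, 0.108, 0.0, 0.0]
contact_force: [0.2, 0.1, 0.3]
grip_width: 0.996
gripper_force: 0.0
clock: 46.63
ee_pos: [0.6814, -0.2404, 0.033]
eef_rot: [0.994, 0.108, 0.0, -0.0]
contact_force: [-0.3, 2.1, 4.8]
grip_width: 0.645
gripper_force: 3.0
[[0.5508 0.0212 0.    ]
 [0.5495 0.0803 0.    ]]
pos [ 0.6814 -0.2404  0.033 ] t 46.63 F [-0.3175  2.1096  4.7552] grip 0.6445013977285649 2.9967528954148293
tool x [0.9766 0.2153 0.0004] y [ 0.2153 -0.9766 -0.0002] yaw(tool y vs world y) deg -167.57
twist about tool z (first):  0.002 rows 0.0 q7 -0.36143816438870324
tool shift mm after twist [ 1.1 -2.1  3. ]
```

```bash
python3 -m pendant '[0,0,-4,0,0,0,-6,0,0,0,-7,0,0,0,-7,0,0,0,-7,0,0,0,-7,0,0,0,-7,0,0,0,-7,0,0,0,-7,0,0,0,-7,0,0,0,-7,0,0,0,-7,0,0,0,-7,0,0,0,-7,0,0,0,-7,0,0,0,-7,0,0,0,-7,0,0,0,-7,0,0,0,-7,0,0,0,0,0]'; python3 -m pendant '[0,0,-8,0,0,0,-8,0,0,0,-8,0,0,0,-8,0,0,0,-4,0,0,0,0,0,0,0,0,0,0,0,0,0]';python3 -c "
from h import *
go(.56,-.058,.195,-179.5)
snap('scene','s8.png',(200,100,400,270),3.5)"
```

```text
clock: 48.3
ee_pos: [0.6817, -0.241, 0.1634]
eef_rot: [0.994, 0.108, 0.001, 0.0]
contact_force: [0.4, 0.4, -1.3]
grip_width: 0.644
gripper_force: 3.0
clock: 48.97
ee_pos: [0.6811, -0.2403, 0.1973]
eef_rot: [0.994, 0.108, -0.0, -0.0]
contact_force: [-0.2, 0.3, -1.4]
grip_width: 0.645
gripper_force: 3.0
pos [ 0.6811 -0.2403  0.1973] t 48.97 F [-0.201   0.2704 -1.4232] grip 0.6453882152045909 2.999904155731201
tool x [ 0.9766  0.2152 -0.0004] y [ 0.2152 -0.9766 -0.0004] yaw(tool y vs world y) deg -167.57
twist about tool z (first):  0.208 rows 1.7 q7 -0.48918956279579184
tool shift mm after twist [-119.5 -183.4    2.4]
```

View pics/s8.png

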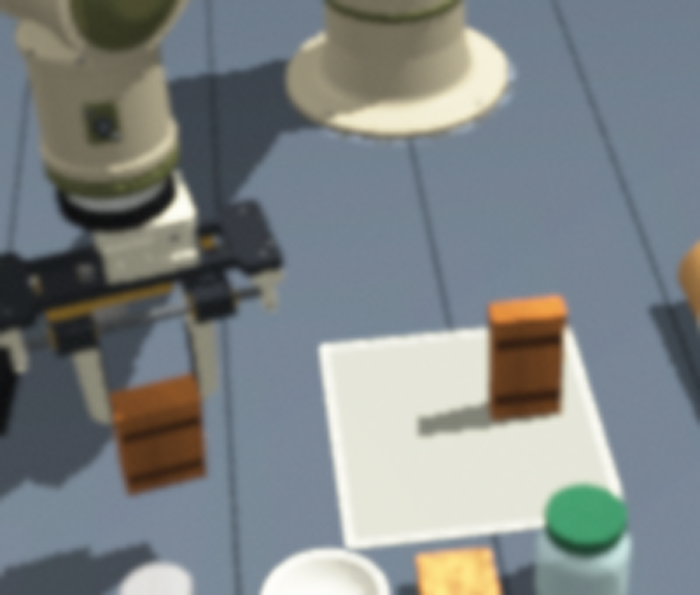

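Panel 2 hangs upright at (160,430) and panel 1 still stands. I stiffen the grip, turn square and carry it over.

```bash
python3 -m pendant '[0,0,0,0,0,0,0,0,0,0,-5,0.05,0,0,-5,0.08,0,0,-5,0.08,-8,-12,0,0,-13,-20,0,0,-17,-26,0,0,-17,-26,0,0,-17,-26,0,0,-17,-26,0,0,-14,-22,0,0,-9,-14,0,0,-5,-8,0,0,0,0,0,0,0,0,0,0]' - 15; python3 -c "
from h import *
go(.557,-.060,.13,-179.5)"
```

```text
clock: 50.35
ee_pos: [0.5635, -0.0616, 0.2129]
eef_rot: [1.0, 0.004, 0.0, 0.0]
contact_force: [1.0, -0.0, -1.0]
grip_width: 0.643
gripper_force: 15.0
pos [ 0.5635 -0.0616  0.2129] t 50.35 F [ 1.0087 -0.0425 -0.9603] grip 0.6433656632312306 14.999795705080032
tool x [1.     0.0074 0.0009] y [ 0.0074 -1.      0.0005] yaw(tool y vs world y) deg -179.58
twist about tool z (first):  -0.001 rows 0.0 q7 -0.7964973956684052
tool shift mm after twist [-6.6 -1.7 82.9]
```

```bash
python3 -m pendant '[-3,0,20,0,-3,0,25,0,0,0,22,0,0,0,12,0,0,0,4,0,0,0,0,0]'; python3 -m pendant '[0,0,2,0,0,0,2,0,0,0,1.5,0,0,0,0,0]'; python3 -m pendant '[0,0,1,0,0,0,1,0,0,0,0,0]'
```

```text
clock: 50.85
ee_pos: [0.5572, -0.0626, 0.1292]
eef_rot: [1.0, 0.003, -0.0, 0.0]
contact_force: [-0.5, -0.2, -1.5]
grip_width: 0.644
gripper_force: 15.0
clock: 51.18
ee_pos: [0.5572, -0.0613, 0.1245]
eef_rot: [1.0, 0.004, 0.0, -0.0]
contact_force: [-0.6, 0.4, -1.1]
grip_width: 0.643
gripper_force: 15.0
clock: 51.43
ee_pos: [0.557, -0.0612, 0.1221]
eef_rot: [1.0, 0.004, 0.0, -0.0]
contact_force: [-0.5, -0.5, -1.2]
grip_width: 0.644
gripper_force: 15.0
```

```bash
python3 -m pendant '[0,0,1,0,0,0,1,0,0,0,0,0]'; python3 -m pendant '[0,0,1,0,0,0,0.5,0,0,0,0,0]'
```

```text
clock: 51.68
ee_pos: [0.5569, -0.0613, 0.12]
eef_rot: [1.0, 0.003, -0.0, 0.0]
contact_force: [0.1, -0.0, -0.3]
grip_width: 0.649
gripper_force: 15.0
clock: 51.93
ee_pos: [0.5573, -0.0615, 0.1188]
eef_rot: [1.0, 0.003, 0.0, -0.0]
contact_force: [0.2, 0.8, 2.2]
grip_width: 0.643
gripper_force: 15.0
```

```bash
python3 -m pendant '[0,0,0.5,0,0,0,0,0,0,0,0,0]' - 3; python3 -m pendant '[0,0,0,0,0,0,0,0,0,0,0,0,0,0,0,0,0,0,0,0,0,0,0,0]' 100;  python3 -m pendant '[0,0,-20,0,0,0,-30,0,0,0,-35,0,0,0,-20,0,0,30,0,0,0,35,0,0,0,35,0,0,0,35,0,0,0,35,0,0,0,35,0,0,0,35,0,0,0,35,0,0,0,20,0,0,0,0,0,0]'; python3 -c "
from h import *
snap('scene','s9.png',(150,110,510,300),2.2)
go(.43,-.411,.15,-180)"
```

```text
clock: 52.18
ee_pos: [0.5574, -0.0615, 0.1184]
eef_rot: [1.0, 0.003, 0.0, 0.0]
contact_force: [1.5, 0.5, 4.5]
grip_width: 0.645
gripper_force: 3.0
clock: 52.68
ee_pos: [0.5569, -0.0614, 0.1181]
eef_rot: [1.0, 0.003, -0.0, 0.0]
contact_force: [-0.1, 0.3, 0.2]
grip_width: 0.988
gripper_force: 0.0
clock: 53.85
ee_pos: [0.5573, -0.3619, 0.2237]
eef_rot: [1.0, 0.001, 0.0, 0.002]
contact_force: [-0.6, 0.1, 0.2]
grip_width: 1.001
gripper_force: 0.0
pos [ 0.5578 -0.3591  0.2232] t 53.9 F [ 1.2631 -0.2382  0.0779] grip 0.9952877915314664 0.0
tool x [ 1.      0.0029 -0.0003] y [ 0.0029 -1.      0.0013] yaw(tool y vs world y) deg -179.83
twist about tool z (first):  0.003 rows 0.0 q7 -0.4375548533018879
tool shift mm after twist [-127.8   51.8   73.3]
```

View pics/s9.png

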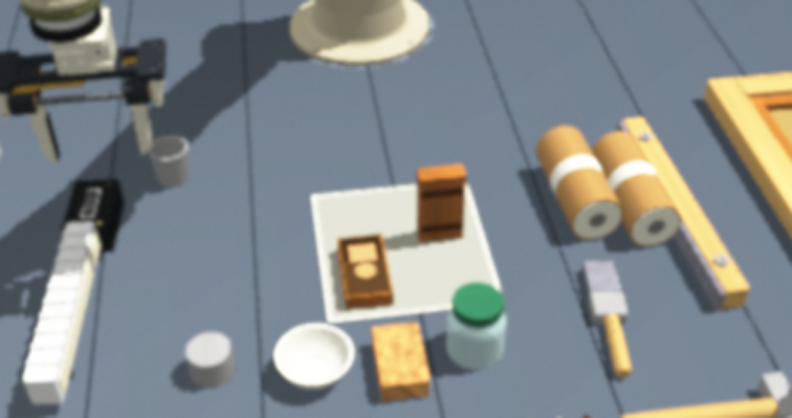

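Panel 2 toppled on release and now lies flat on the mat at (363,270), face up; panel 1 still stands. I measure it and pinch it again, this time leaving it swinging freely at 3 N until it touches down.

```bash
python3 -c "
from h import *
f=lambda u,v:(150+u/2.2,110+v/2.2)
w=at('scene',[f(338,241),f(384,236),f(391,291),f(346,298)],.024); print(w[:,:2],w.mean(0),np.linalg.norm(np.diff(w,axis=0),axis=1))
im=snap('top'); cv2.imwrite('pics/t9.png',cv2.resize(im[150:270,260:380,::-1],None,fx=5,fy=5,interpolation=cv2.INTER_CUBIC))
for n in ('panel1_c','panel2_c'):
  for r in bot.place_of('top',n): print(r['score'],r['location'],at('top',[r['location']],.012))
for r in maskrect('top','panel2_c',.024,3,.2): print(r)
"
```

```text
[[ 0.5612 -0.0876]
 [ 0.5603 -0.0271]
 [ 0.6602 -0.0315]
 [ 0.6641 -0.0878]] [ 0.6114 -0.0585  0.024 ] [0.0605 0.1    0.0564]
(0.52, [183.7, 209.7], ((530.4978637695312, 323.9623107910156), (166.81332397460938, 70.26463317871094), 2.3128912448883057))
```

View pics/t9.png

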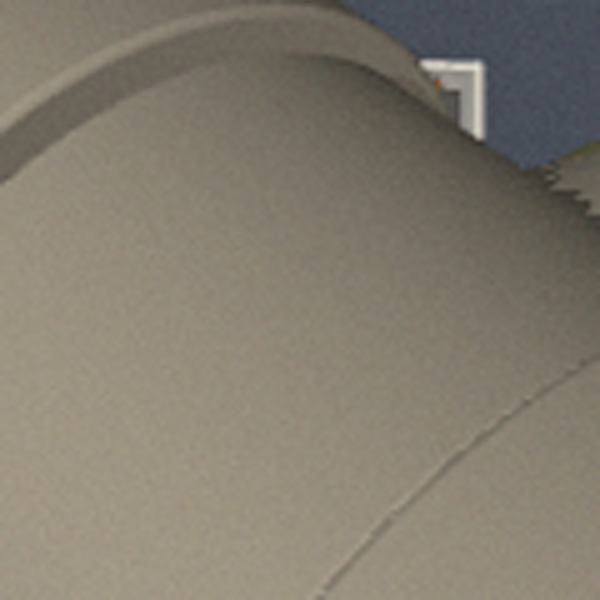

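The arm covers the mat in this view; only the panel's far corner shows, at about (435,80). That picture also puts me past the 14-view allowance (17 so far), so from here I work from numbers only.

```bash
python3 -c "
from h import *
print('far right corner',at('top',[(347,166)],.024))
snap('scene')
for n in('panel1_c','panel2_c'):
  for r in bot.place_of('scene',n)[:4]: print(r['score'],r['location'],at('scene',[r['location']],.012))
for r in bot.trace('scene','panel2_c')[:3]:
  c=max(cv2.findContours(r['mask'].astype(np.uint8),0,1)[0],key=cv2.contourArea)
  print(r['score'],r['location'],cv2.approxPolyDP(cv2.convexHull(c),2.5,True).reshape(-1,2).tolist())
# predicted outline for hypotheses
for cx in (.610,.615,.620):
  X=[[cx-.055,-.0605-.03,.024],[cx-.055,-.0305,.024],[cx+.055,-.0305,.024],[cx+.055,-.0305,0],[cx+.055,-.0905,0],[cx+.055,-.0905,.024]]
  print(cx,px('scene',X).round(1).tolist())
"
```

```text
far right corner [[ 0.6617 -0.0875  0.024 ]]
0.82 [351.4, 201.0] [[0.4878 0.0642 0.012 ]]
0.71 [449.7, 211.7] [[0.5771 0.3422 0.012 ]]
0.6 [315.4, 231.0] [[ 0.6001 -0.0585  0.012 ]]
0.61 [[302.4, 218.2], [323.1, 216.1], [328.3, 243.5], [328.4, 249.6], [306.6, 251.9], [306.3, 245.8]]
0.615 [[302.6, 219.4], [323.4, 217.3], [328.6, 244.8], [328.7, 250.9], [306.8, 253.2], [306.5, 247.1]]
0.62 [[302.8, 220.6], [323.6, 218.5], [328.8, 246.2], [328.9, 252.2], [307.0, 254.6], [306.7, 248.5]]
```

```bash
python3 -m pendant '[8,-25,0,0,10,-32,0,0,12,-35,0,0,12,-35,0,0,12,-35,0,0,12,-35,0,0,12,-35,0,0,10,-33,0,0,8,-25,0,0,0,-11,0,0,0,0,0,0,0,0,0,0]'; python3 -c "
from h import *
go(.653,-.0585,.11,-179.5)"
```

```text
clock: 55.3
ee_pos: [0.6524, -0.0551, 0.2233]
eef_rot: [1.0, 0.004, -0.0, 0.0]
contact_force: [0.6, -0.8, 1.1]
grip_width: 1.0
gripper_force: 0.0
pos [ 0.6524 -0.0551  0.2233] t 55.3 F [ 0.5538 -0.8191  1.1315] grip 1.0001559208262316 0.0
tool x [ 1.      0.0074 -0.0001] y [ 0.0074 -1.      0.0007] yaw(tool y vs world y) deg -179.58
twist about tool z (first):  -0.001 rows 0.0 q7 -0.8739294891332565
tool shift mm after twist [  0.6   3.4 113.3]
```

```bash
python3 -m pendant '[0,3,25,0,0,0,35,0,0,0,35,0,0,0,35,0,0,0,30,0,0,0,18,0,0,0,11,0,0,0,4,0,0,0,0,0,0,0,0,0]'; python3 -m pendant '[0,0,0,0,0,0,0,0,0,0,0,0,0,0,0,0,0,0,0,0,0,0,0,0,0,0,0,0,0,0,0,0]' 0 3
```

```text
clock: 56.13
ee_pos: [0.6534, -0.059, 0.0314]
eef_rot: [1.0, 0.003, 0.001, 0.0]
contact_force: [-0.3, -0.3, 1.1]
grip_width: 1.003
gripper_force: 0.0
clock: 56.8
ee_pos: [0.6532, -0.0578, 0.0304]
eef_rot: [1.0, 0.003, 0.0, 0.0]
contact_force: [-0.2, 0.1, 3.7]
grip_width: 0.649
gripper_force: 3.0
```

```bash
python3 -m pendant '[0,0,-4,0,0,0,-6,0,0,0,-7,0,0,0,-7,0,0,0,-7,0,0,0,-7,0,0,0,-7,0,0,0,-7,0,0,0,-7,0,0,0,-7,0,0,0,-7,0,0,0,-7,0,0,0,-7,0,0,0,-7,0,0,0,-6,0,0,0,-5,0,0,0,-4,0,0,0,-3,0,0,0,-2,0,0,0,0,0]'; python3 -m pendant '[0,0,0,0,0,0,0,0,0,0,0,0,0,0,0,0,0,0,0,0,0,0,0,0,0,0,0,0,0,0,0,0,0,0,0,0,0,0,0,0,0,0,0,0,0,0,0,0]';python3 -c "
from h import *
go(.62,-.06,.13,-179.5)
snap('scene')
for r in bot.trace('scene','panel2_c')[:4]:
  v,u=np.nonzero(r['mask']); c=max(cv2.findContours(r['mask'].astype(np.uint8),0,1)[0],key=cv2.contourArea)
  print(r['score'],r['location'],cv2.approxPolyDP(cv2.convexHull(c),2,True).reshape(-1,2).tolist())
def pred(cx,cy,tilt,zb,grip):
  # panel hanging: pivot at grip z, 10mm below top; tilt about y
  X=[]
  for s in(-.1,.01):
    for w in(-.03,.03):
      for t in(-.012,.012):
        X.append([cx+t*np.cos(tilt)+s*np.sin(tilt),cy+w,grip+s*np.cos(tilt)-t*np.sin(tilt)])
  h=cv2.convexHull(px('scene',X).astype(np.float32)).reshape(-1,2); return h.round(0).tolist()
z=bot.get_state()['ee_pos'][2]-.018
for t in(-20,0,20): print(t,pred(.653,-.058,np.radians(t),0,z))
"
```

```text
clock: 58.47
ee_pos: [0.653, -0.0577, 0.1444]
eef_rot: [1.0, 0.003, 0.0, 0.0]
contact_force: [-0.4, 0.3, -1.4]
grip_width: 0.647
gripper_force: 3.0
clock: 59.47
ee_pos: [0.653, -0.0577, 0.1442]
eef_rot: [1.0, 0.003, 0.0, 0.0]
contact_force: [-0.1, -0.4, -1.5]
grip_width: 0.645
gripper_force: 3.0
pos [ 0.653  -0.0577  0.1442] t 59.47 F [-0.0875 -0.4394 -1.4692] grip 0.6451692684675017 3.0000191554427147
tool x [1.     0.0068 0.0001] y [ 0.0068 -1.      0.    ] yaw(tool y vs world y) deg -179.61
twist about tool z (first):  -0.002 rows 0.0 q7 -0.7974884037506715
tool shift mm after twist [-33.    2.   14.2]
0.81 [314.7, 221.9] [[327, 210], [327, 237], [309, 240], [306, 231], [307, 212]]
0.68 [349.3, 204.0] [[359, 187], [359, 216], [341, 219], [340, 198]]
-20 [[331.0, 249.0], [308.0, 252.0], [308.0, 248.0], [305.0, 210.0], [328.0, 207.0], [329.0, 211.0]]
0 [[329.0, 243.0], [307.0, 245.0], [306.0, 239.0], [305.0, 209.0], [328.0, 207.0], [329.0, 213.0]]
20 [[329.0, 215.0], [328.0, 233.0], [306.0, 236.0], [305.0, 228.0], [305.0, 209.0], [328.0, 207.0]]
```

```bash
python3 -m pendant '[-1,0,0,0,-2,0,0,0,-3,0,0,0,-4,0,0,0,-4,1,0,0,-4,1,0,0,-4,0,0,0,-4,0,0,0,-3,0,0,0,-2,0,0,0,-1,0,0,0,0,0,0,0,0,0,0,0,0,0,0,0,0,0,0,0,0,0,0,0]'; python3 -m pendant '[0,0,2,0,0,0,4,0,0,0,4,0,0,0,4,0,0,0,3,0,0,0,2,0,0,0,1,0,0,0,0,0]'; python3 -m pendant '[0,0,1,0,0,0,1,0,0,0,0,0]'; python3 -m pendant '[0,0,1,0,0,0,1,0,0,0,0,0]'
```

```text
clock: 60.9
ee_pos: [0.6211, -0.0599, 0.1441]
eef_rot: [1.0, 0.003, 0.0, 0.0]
contact_force: [-0.2, 0.1, -2.4]
grip_width: 0.649
gripper_force: 3.0
clock: 61.57
ee_pos: [0.6209, -0.06, 0.1238]
eef_rot: [1.0, 0.003, -0.0, 0.0]
contact_force: [-0.4, 0.3, -1.1]
grip_width: 0.645
gripper_force: 3.0
clock: 61.82
ee_pos: [0.621, -0.0599, 0.1221]
eef_rot: [1.0, 0.003, 0.0, -0.0]
contact_force: [0.3, -0.7, -1.3]
grip_width: 0.642
gripper_force: 3.0
clock: 62.07
ee_pos: [0.6215, -0.0601, 0.1205]
eef_rot: [1.0, 0.003, 0.001, 0.0]
contact_force: [0.8, 0.5, 3.5]
grip_width: 0.649
gripper_force: 3.0
```

```bash
python3 -m pendant '[0,0,0.7,0,0,0,0,0,0,0,0,0]'; python3 -m pendant '[0,0,0,0,0,0,0,0,0,0,0,0,0,0,0,0,0,0,0,0,0,0,0,0,0,0,0,0,0,0,0,0]' 100; python3 -c "
from h import *
snap('scene')
for r in bot.trace('scene','panel2_c')[:4]:
  c=max(cv2.findContours(r['mask'].astype(np.uint8),0,1)[0],key=cv2.contourArea)
  print(r['score'],r['location'],cv2.approxPolyDP(cv2.convexHull(c),2,True).reshape(-1,2).tolist())
"
```

```text
clock: 62.32
ee_pos: [0.6212, -0.06, 0.1197]
eef_rot: [1.0, 0.003, 0.0, 0.0]
contact_force: [-0.1, 0.1, 3.4]
grip_width: 0.646
gripper_force: 3.0
clock: 62.98
ee_pos: [0.621, -0.0599, 0.1194]
eef_rot: [1.0, 0.003, -0.0, 0.0]
contact_force: [-0.4, -0.5, -0.8]
grip_width: 0.997
gripper_force: 0.0
0.7 [317.3, 242.9] [[325, 230], [331, 255], [310, 259], [305, 233]]
0.43 [366.7, 260.2] [[368, 238], [375, 241], [378, 246], [378, 269], [375, 274], [362, 277], [353, 269], [352, 259], [356, 243], [360, 239]]
```

```bash
python3 -c "
from h import *
def box(cx,cy,hx,hz):
  X=[[cx+a*hx,cy+b*.03,c] for a in(-1,1) for b in(-1,1) for c in(0,hz)]
  return cv2.convexHull(px('scene',X).astype(np.float32)).reshape(-1,2).round(0).tolist()
print('stand',box(.621,-.06,.012,.11)); print('flat+x',box(.672,-.06,.055,.024)); print('flat-x',box(.57,-.06,.055,.024))
im=snap('scene')
# colour check: sample brightness at predicted faces
for (u,v) in [(314,212),(316,222),(317,235),(318,245),(318,250),(318,255)]: print((u,v),im[v-1:v+2,u-1:u+2].reshape(-1,3).mean(0).round())
for r in bot.place_of('scene','panel2_c')[:4]: print(r['score'],r['location'])
"
```

```text
stand [[327.0, 241.0], [306.0, 243.0], [305.0, 237.0], [303.0, 208.0], [325.0, 206.0], [327.0, 212.0]]
flat+x [[332.0, 267.0], [309.0, 269.0], [305.0, 239.0], [305.0, 233.0], [326.0, 231.0], [332.0, 261.0]]
flat-x [[327.0, 239.0], [305.0, 241.0], [302.0, 215.0], [301.0, 209.0], [322.0, 207.0], [327.0, 233.0]]
(314, 212) [230. 231. 219.]
(316, 222) [230. 231. 219.]
(317, 235) [190. 150.  95.]
(318, 245) [152. 113.  69.]
(318, 250) [145.  92.  42.]
(318, 255) [129.  78.  38.]
0.78 [316.3, 244.2]
```

Panel 2 fell backwards again. It had hung about 8° off vertical from pad friction, which is past the 6.8° where it rights itself. I measure it again, and this time I will shake the tilt out before lowering.

```bash
python3 -m pendant '[0,0,-20,0,0,0,-30,0,0,0,-30,0,0,0,-20,0,0,30,0,0,0,35,0,0,0,35,0,0,0,35,0,0,0,35,0,0,0,35,0,0,0,35,0,0,0,30,0,0,0,20,0,0,0,0,0,0]'
cat >> h.py <<'E'
def brown(im,u0,u1,v0,v1):
    b=im[v0:v1,u0:u1].astype(int); m=((b[...,0]-b[...,2]>40)).astype(np.uint8)
    n,l,st,ce=cv2.connectedComponentsWithStats(m); out=[]
    for i in range(1,n):
        if st[i,4]>100:
            c=max(cv2.findContours((l==i).astype(np.uint8),0,1)[0],key=cv2.contourArea)
            out.append((int(st[i,4]),(cv2.approxPolyDP(cv2.convexHull(c),1.5,True).reshape(-1,2)+[u0,v0]).tolist()))
    return out
def box(cx,cy,yaw=0,hx=.055,hz=.024,cam='scene'):
    a=np.radians(yaw);R=np.array([[np.cos(a),-np.sin(a)],[np.sin(a),np.cos(a)]])
    X=[[*(R@[i*hx,j*.03]+[cx,cy]),k] for i in(-1,1) for j in(-1,1) for k in(0,hz)]
    return cv2.convexHull(px(cam,X).astype(np.float32)).reshape(-1,2).round(1).tolist()
E
python3 -c "
from h import *
im=snap('scene'); print(*brown(im,295,375,170,295),sep='\n')
print('stand p1',box(.556,.051,0,.012,.11)); 
for c in(.64,.65,.66,.67):print(c,box(c,-.06))
t=snap('top'); print('TOP',*brown(t,305,365,95,220),sep='\n'); print(box(.65,-.06,cam='top'))
for r in bot.place_of('scene','cork')[:1]+bot.place_of('top','cork')[:1]: print(r['location'])
"
```

```text
clock: 64.35
ee_pos: [0.6211, -0.3556, 0.2199]
eef_rot: [1.0, 0.001, -0.0, 0.002]
contact_force: [-0.5, -0.5, 1.4]
grip_width: 1.001
gripper_force: 0.0
(665, [[359, 184], [361, 186], [360, 216], [341, 219], [340, 186]])
(1436, [[306, 232], [326, 230], [340, 257], [345, 278], [343, 289], [324, 291], [309, 257], [305, 237]])
stand p1 [[363.29998779296875, 192.5], [361.70001220703125, 221.39999389648438], [341.3999938964844, 223.5], [340.1000061035156, 217.89999389648438], [340.5, 189.0], [361.70001220703125, 187.10000610351562]]
0.64 [[330.1000061035156, 257.6000061035156], [308.0, 260.0], [304.0, 231.39999389648438], [303.6000061035156, 225.39999389648438], [324.70001220703125, 223.1999969482422], [330.1000061035156, 251.60000610351562]]
0.65 [[330.6000061035156, 260.3999938964844], [308.3999938964844, 262.79998779296875], [304.29998779296875, 233.89999389648438], [303.8999938964844, 227.8000030517578], [325.1000061035156, 225.6999969482422], [330.6000061035156, 254.3000030517578]]
0.66 [[331.20001220703125, 263.20001220703125], [308.79998779296875, 265.6000061035156], [304.70001220703125, 236.3000030517578], [304.29998779296875, 230.3000030517578], [325.6000061035156, 228.10000610351562], [331.1000061035156, 257.1000061035156]]
0.67 [[331.70001220703125, 266.0], [309.20001220703125, 268.5], [305.0, 238.89999389648438], [304.70001220703125, 232.8000030517578], [326.1000061035156, 230.60000610351562], [331.70001220703125, 259.8999938964844]]
TOP
(470, [[319, 110], [339, 111], [338, 140], [318, 121]])
[[348.29998779296875, 149.6999969482422], [347.5, 191.5], [346.70001220703125, 193.10000610351562], [323.70001220703125, 192.39999389648438], [324.8999938964844, 151.5], [325.1000061035156, 148.89999389648438]]
[331.8, 276.9]
[330.8, 129.1]
```

```bash
python3 -c "
from h import *
a=cv2.imread('pics/top0.png')[:,:,::-1]; print(brown(a,310,350,95,160)); print(at('top',[(319,110),(340,110),(319,143),(340,143)],.03))
b=cv2.imread('pics/scene0.png')[:,:,::-1]; print('cork scene before',brown(b,310,350,235,310))
im=snap('scene'); g=im[225:275,318].astype(int); print([(225+i,*g[i]) for i in range(0,50,2)])
g0=b[245:275,325].astype(int); print([(245+i,*g0[i]) for i in range(0,30,2)])
"
```

```text
[(778, [[338, 110], [339, 142], [337, 145], [318, 145], [319, 110]])]
[[ 0.8073 -0.011   0.03  ]
 [ 0.8093 -0.0658  0.03  ]
 [ 0.7185 -0.0136  0.03  ]
 [ 0.7203 -0.0677  0.03  ]]
cork scene before [(785, [[338, 256], [345, 278], [344, 288], [325, 291], [320, 275], [319, 258]])]
[(225, np.int64(228), np.int64(229), np.int64(215)), (227, np.int64(230), np.int64(230), np.int64(218)), (229, np.int64(214), np.int64(211), np.int64(191)), (231, np.int64(129), np.int64(105), np.int64(76)), (233, np.int64(205), np.int64(160), np.int64(98)), (235, np.int64(245), np.int64(216), np.int64(140)), (237, np.int64(243), np.int64(211), np.int64(136)), (239, np.int64(229), np.int64(185), np.int64(117)), (241, np.int64(245), np.int64(216), np.int64(141)), (243, np.int64(236), np.int64(196), np.int64(125)), (245, np.int64(144), np.int64(105), np.int64(63)), (247, np.int64(111), np.int64(77), np.int64(45)), (249, np.int64(134), np.int64(88), np.int64(43)), (251, np.int64(148), np.int64(91), np.int64(41)), (253, np.int64(132), np.int64(80), np.int64(38)), (255, np.int64(129), np.int64(78), np.int64(38)), (
[... 526 characters left out ...]
64(229), np.int64(216)), (249, np.int64(229), np.int64(230), np.int64(217)), (251, np.int64(237), np.int64(237), np.int64(228)), (253, np.int64(219), np.int64(222), np.int64(214)), (255, np.int64(130), np.int64(143), np.int64(154)), (257, np.int64(186), np.int64(163), np.int64(144)), (259, np.int64(245), np.int64(204), np.int64(126)), (261, np.int64(252), np.int64(223), np.int64(132)), (263, np.int64(252), np.int64(226), np.int64(134)), (265, np.int64(252), np.int64(222), np.int64(131)), (267, np.int64(252), np.int64(225), np.int64(133)), (269, np.int64(254), np.int64(232), np.int64(142)), (271, np.int64(252), np.int64(224), np.int64(133)), (273, np.int64(250), np.int64(214), np.int64(126))]
```

Panel 2's far end is resting on the cork's edge; the cork itself has not shifted. I pinch the panel lightly clear of the cork, raise it a little, and draw it back flat onto the mat.

```bash
python3 -m pendant '[8,-25,0,0,8,-33,0,0,8,-35,0,0,8,-35,0,0,8,-35,0,0,8,-35,0,0,8,-35,0,0,8,-30,0,0,8,-20,0,0,5,-10,0,0,0,0,0,0,0,0,0,0]'; python3 -c "
from h import *
go(.702,-.06,.08,-179.5)"
```

```text
clock: 65.6
ee_pos: [0.6977, -0.0564, 0.2194]
eef_rot: [1.0, 0.004, -0.0, 0.0]
contact_force: [-0.0, -0.1, 0.3]
grip_width: 0.998
gripper_force: 0.0
pos [ 0.6977 -0.0564  0.2194] t 65.6 F [-0.0299 -0.1397  0.2503] grip 0.9980208771907423 0.0
tool x [ 1.      0.0079 -0.0001] y [ 0.0079 -1.      0.0008] yaw(tool y vs world y) deg -179.55
twist about tool z (first):  -0.001 rows 0.0 q7 -0.9057026938315041
tool shift mm after twist [  4.3   3.6 139.5]
```

```bash
python3 -m pendant '[2,3,25,0,2,0,35,0,0,0,35,0,0,0,25,0,0,0,16,0,0,0,0,0]'; python3 -m pendant '[0,0,10,0,0,0,8,0,0,0,5,0,0,0,3,0,0,0,0,0]'; python3 -m pendant '[0,0,0,0,0,0,0,0,0,0,0,0,0,0,0,0,0,0,0,0,0,0,0,0,0,0,0,0,0,0,0,0]' 0 3
```

```text
clock: 66.1
ee_pos: [0.6999, -0.0611, 0.0805]
eef_rot: [1.0, 0.002, -0.002, 0.0]
contact_force: [-0.4, -0.8, 0.4]
grip_width: 0.997
gripper_force: 0.0
clock: 66.52
ee_pos: [0.702, -0.0593, 0.0574]
eef_rot: [1.0, 0.004, 0.0, -0.0]
contact_force: [-0.3, 0.3, 0.3]
grip_width: 1.001
gripper_force: 0.0
clock: 67.18
ee_pos: [0.7021, -0.0594, 0.0576]
eef_rot: [1.0, 0.003, 0.0, -0.0]
contact_force: [-0.8, 0.3, 1.9]
grip_width: 0.645
gripper_force: 3.0
```

```bash
python3 -m pendant '[0,0,0,0,0,0,0,0,0,0,-5,0,0,0,-8,0,0,0,-5,0,-8,0,0,0,-12,0,0,0,-14,0,0,0,-14,0,0,0,-14,0,0,0,-12,0,0,0,-8,0,0,0,0,0,0,0]' - 20; python3 -m pendant '[0,0,8,0,0,0,6,0,0,0,0,0]'; python3 -m pendant '[0,0,0,0,0,0,3,0,0,0,5,0,0,0,5,0,0,0,5,0,0,0,5,0,0,0,4,0,0,0,2,0,0,0,0,0]' - 3
```

```text
clock: 68.27
ee_pos: [0.618, -0.06, 0.0757]
eef_rot: [1.0, 0.003, -0.001, -0.0]
contact_force: [-0.5, -0.3, -1.5]
grip_width: 0.645
gripper_force: 20.0
clock: 68.52
ee_pos: [0.6201, -0.0596, 0.0599]
eef_rot: [1.0, 0.004, -0.001, -0.0]
contact_force: [-0.4, -0.4, -1.3]
grip_width: 0.645
gripper_force: 20.0
clock: 69.27
ee_pos: [0.6197, -0.06, 0.032]
eef_rot: [1.0, 0.003, -0.0, -0.0]
contact_force: [-1.3, 0.6, -1.3]
grip_width: 0.639
gripper_force: 3.0
```

```bash
python3 -c "
from h import *
im=snap('scene'); print(*brown(im,295,375,170,295),sep='\n')
for c in(.56,.58,.59): print(c,box(c,-.06))
print(px('scene',[[.62,-.03,.007],[.62,-.09,.007]]))
for r in range(205,262,3): print(r, im[r,316], end=';')
"
```

```text
(217, [[360, 196], [351, 196], [341, 192], [339, 188], [341, 186], [359, 184], [361, 186]])
(116, [[360, 198], [359, 211], [353, 211], [352, 199]])
(497, [[323, 211], [327, 240], [307, 242], [295, 214]])
(785, [[338, 256], [345, 278], [344, 288], [324, 291], [319, 269], [319, 258]])
0.56 [[326.20001220703125, 236.6999969482422], [305.0, 238.89999389648438], [301.3999938964844, 212.6999969482422], [301.0, 206.6999969482422], [321.1000061035156, 204.8000030517578], [326.1000061035156, 230.60000610351562]]
0.58 [[327.1000061035156, 241.6999969482422], [305.70001220703125, 244.0], [302.0, 217.1999969482422], [301.6000061035156, 211.1999969482422], [322.0, 209.1999969482422], [327.0, 235.6999969482422]]
0.59 [[327.6000061035156, 244.3000030517578], [306.1000061035156, 246.60000610351562], [302.29998779296875, 219.5], [301.8999938964844, 213.5], [322.3999938964844, 211.5], [327.5, 238.1999969482422]]
[[326.3771 236.1773]
 [305.0843 238.3701]]
205 [139 138 123];208 [120 118 107];211 [61 52 34];214 [211 166 101];217 [168 138 101];220 [197 158 104];223 [233 193 124];226 [161 127  80];229 [93 70 45];232 [59 42 27];235 [77 52 27];238 [107  64  32];241 [107  70  43];244 [130 130 118];247 [132 132 120];250 [182 181 167];253 [241 241 232];256 [130 144 156];259 [124 139 153];
```

Panel 2 lies flat on the mat again, centred near x 0.58, and the cork is exactly where it began. I regrip nearer the end, lift and shake.

```bash
python3 -m pendant '[0,0,0,0,0,0,0,0,0,0,0,0,0,0,0,0,3,0,0,0,3,0,1,0,0,0,0,0]' 100; python3 -m pendant '[0,0,0,0,0,0,0,0,0,0,0,0,0,0,0,0,0,0,0,0,0,0,0,0,0,0,0,0,0,0,0,0]' 0 3; python3 -m pendant '[0,0,-4,0,0,0,-6,0,0,0,-8,0,0,0,-8,0,0,0,-8,0,0,0,-8,0,0,0,-8,0,0,0,-8,0,0,0,-8,0,0,0,-8,0,0,0,-8,0,0,0,-8,0,0,0,-8,0,0,0,-8,0,0,0,-8,0,0,0,-6,0,0,0,-4,0,0,0,0,0]'; python3 -m pendant '[12,0,0,0,-12,0,0,0,-12,0,0,0,12,0,0,0,12,0,0,0,-12,0,0,0,-8,0,0,0,8,0,0,0,6,0,0,0,-6,0,0,0,-4,0,0,0,4,0,0,0,0,0,0,0,0,0,0,0,0,0,0,0,0,0,0,0,0,0,0,0]'; python3 -c "
from h import *
print(np.array(bot.get_state()['ee_pos']))
im=snap('scene'); print(*brown(im,295,375,160,295),sep='\n')
e=bot.get_state()['ee_pos']
for t in(-8,-4,0,4,8,12):
  a=np.radians(t);X=[[e[0]+d*np.cos(a)+s*np.sin(a),e[1]+w,e[2]-.018+s*np.cos(a)-d*np.sin(a)] for s in(-.102,.008) for w in(-.03,.03) for d in(-.012,.012)]
  print(t,cv2.convexHull(px('scene',X).astype(np.float32)).reshape(-1,2).round(1).tolist())
"
```

```text
clock: 69.9
ee_pos: [0.6268, -0.0598, 0.0314]
eef_rot: [1.0, 0.004, 0.0, 0.0]
contact_force: [0.3, -0.9, 0.5]
grip_width: 0.998
gripper_force: 0.0
clock: 70.57
ee_pos: [0.6259, -0.0599, 0.0314]
eef_rot: [1.0, 0.003, -0.0, 0.0]
contact_force: [-0.2, -0.5, 0.0]
grip_width: 0.646
gripper_force: 3.0
clock: 72.07
ee_pos: [0.6263, -0.06, 0.1563]
eef_rot: [1.0, 0.003, 0.001, 0.0]
contact_force: [-0.6, 0.1, -1.7]
grip_width: 0.644
gripper_force: 3.0
clock: 73.48
ee_pos: [0.626, -0.0599, 0.1554]
eef_rot: [1.0, 0.003, 0.0, 0.0]
contact_force: [0.3, 0.3, -1.4]
grip_width: 0.644
gripper_force: 3.0
[ 0.626  -0.0599  0.1554]
(667, [[359, 184], [361, 186], [360, 216], [341, 219], [340, 186]])
(289, [[327, 202], [326, 212], [305, 214], [304, 203], [325, 200]])
(403, [[326, 214], [326, 233], [308, 235], [306, 233], [305, 216]])
(785, [[338, 256], [345, 278], [344, 288], [324, 291], [319, 269], [319, 258]])
-8 [[327.8999938964844, 236.39999389648438], [305.79998779296875, 238.6999969482422], [305.0, 233.39999389648438], [302.70001220703125, 199.6999969482422], [325.5, 197.5], [326.70001220703125, 202.
[... 404 characters left out ...]
000030517578]]
4 [[326.79998779296875, 231.8000030517578], [305.1000061035156, 234.0], [304.20001220703125, 227.5], [302.70001220703125, 199.39999389648438], [325.6000061035156, 197.1999969482422], [326.79998779296875, 203.6999969482422]]
8 [[326.79998779296875, 204.0], [326.5, 230.0], [304.79998779296875, 232.1999969482422], [303.8999938964844, 225.39999389648438], [302.70001220703125, 199.3000030517578], [325.6000061035156, 197.10000610351562]]
12 [[326.79998779296875, 204.39999389648438], [326.1000061035156, 228.10000610351562], [304.6000061035156, 230.3000030517578], [303.70001220703125, 223.1999969482422], [302.70001220703125, 199.3000030517578], [325.6000061035156, 197.10000610351562]]
```

```bash
python3 -m pendant '[0,0,5,0,0,0,8,0,0,0,8,0,0,0,5,0,0,0,3,0,0,0,0,0]'; python3 -m pendant '[0,0,2,0,0,0,1,0,0,0,1,0,0,0,0,0]'; python3 -m pendant '[0,0,1,0,0,0,1,0,0,0,0,0]'
```

```text
clock: 74.03
ee_pos: [0.6256, -0.06, 0.1255]
eef_rot: [1.0, 0.003, -0.001, 0.0]
contact_force: [0.4, -0.3, -1.9]
grip_width: 0.643
gripper_force: 3.0
clock: 74.37
ee_pos: [0.6263, -0.0601, 0.1228]
eef_rot: [1.0, 0.003, 0.0, 0.0]
contact_force: [0.1, 0.4, 2.4]
grip_width: 0.645
gripper_force: 3.0
clock: 74.62
ee_pos: [0.626, -0.06, 0.1205]
eef_rot: [1.0, 0.003, 0.0, 0.0]
contact_force: [-0.2, -0.8, 3.4]
grip_width: 0.642
gripper_force: 3.0
```

```bash
cat > chk.py <<'E'
from h import *
e=np.array(bot.get_state()['ee_pos']); print(e)
im=snap('scene'); print(*[b for b in brown(im,295,375,160,253)],sep='\n')
for t in(-8,0,8,16):
  a=np.radians(t);X=[[e[0]+d*np.cos(a)+s*np.sin(a),e[1]+w,.102+s*np.cos(a)-d*np.sin(a)] for s in(-.102,.008) for w in(-.03,.03) for d in(-.012,.012)]
  print(t,cv2.convexHull(px('scene',X).astype(np.float32)).reshape(-1,2).round(1).tolist())
E
python3 chk.py; python3 -m pendant '[-2,0,0,0,-2,0,0,0,0,0,0,0]'; python3 chk.py|head -4
```

```text
[ 0.626  -0.06    0.1205]
(125, [[359, 184], [361, 186], [360, 196], [352, 196], [350, 190], [353, 185]])
(432, [[341, 193], [360, 198], [359, 217], [340, 218]])
(671, [[326, 209], [327, 239], [324, 241], [307, 242], [305, 211]])
-8 [[327.8999938964844, 245.5], [306.29998779296875, 247.8000030517578], [305.5, 242.39999389648438], [303.20001220703125, 209.8000030517578], [325.6000061035156, 207.60000610351562], [326.79998779296875, 212.6999969482422]]
0 [[327.29998779296875, 242.5], [305.79998779296875, 244.6999969482422], [305.0, 238.60000610351562], [303.29998779296875, 209.60000610351562], [325.70001220703125, 207.39999389648438], [326.8999938964844, 213.39999389648438]]
8 [[326.8999938964844, 214.1999969482422], [326.6000061035156, 239.0], [305.29998779296875, 241.1999969482422], [304.3999938964844, 234.39999389648438], [303.29998779296875, 209.39999389648438], [325.70001220703125, 207.1999969482422]]
16 [[327.0, 214.89999389648438], [325.8999938964844, 235.10000610351562], [304.79998779296875, 237.3000030517578], [303.8999938964844, 229.89999389648438], [303.29998779296875, 209.39999389648438], [325.79998779296875, 207.1999969482422]]
clock: 74.92
ee_pos: [0.6212, -0.0599, 0.1201]
eef_rot: [1.0, 0.003, -0.0, -0.0]
contact_force: [0.7, -0.9, -1.7]
grip_width: 0.643
gripper_force: 3.0
[ 0.6212 -0.0599  0.1201]
(578, [[359, 184], [361, 186], [360, 216], [341, 219], [340, 193], [353, 185]])
(685, [[326, 208], [327, 239], [307, 242], [305, 210]])
-8 [[327.79998779296875, 244.1999969482422], [306.20001220703125, 246.5], [305.3999938964844, 241.1999969482422], [303.1000061035156, 208.60000610351562], [325.3999938964844, 206.39999389648438], [326.6000061035156, 211.39999389648438]]
```

```bash
python3 -m pendant '[0,0,1,0,0,0,0,0]'; python3 -m pendant '[-2,0,0,0,-1.5,0,0,0,0,0,0,0]'; python3 chk.py|head -4;  python3 -m pendant '[0,0,1,0,0,0,0,0]'; python3 chk.py|head -4
```

```text
clock: 75.13
ee_pos: [0.622, -0.0599, 0.1194]
eef_rot: [1.0, 0.003, 0.0, -0.0]
contact_force: [-0.5, 0.8, 1.1]
grip_width: 0.644
gripper_force: 3.0
clock: 75.38
ee_pos: [0.618, -0.0598, 0.1192]
eef_rot: [1.0, 0.003, -0.0, -0.0]
contact_force: [0.3, -0.5, -1.5]
grip_width: 0.647
gripper_force: 3.0
[ 0.618  -0.0598  0.1192]
(590, [[359, 184], [361, 186], [360, 216], [341, 219], [340, 191]])
(692, [[325, 207], [327, 210], [327, 239], [307, 242], [305, 209]])
-8 [[327.6000061035156, 243.39999389648438], [306.1000061035156, 245.60000610351562], [305.29998779296875, 240.39999389648438], [303.0, 207.8000030517578], [325.29998779296875, 205.6999969482422], [326.5, 210.60000610351562]]
clock: 75.6
ee_pos: [0.6186, -0.0599, 0.1185]
eef_rot: [1.0, 0.003, 0.0, -0.0]
contact_force: [0.4, 1.4, 1.8]
grip_width: 0.646
gripper_force: 3.0
[ 0.6186 -0.0599  0.1185]
(578, [[359, 184], [361, 186], [360, 216], [341, 219], [340, 192], [352, 185]])
(687, [[325, 207], [327, 210], [327, 239], [307, 242], [305, 209]])
-8 [[327.6000061035156, 243.5], [306.1000061035156, 245.8000030517578], [305.29998779296875, 240.5], [303.0, 208.0], [325.29998779296875, 205.8000030517578], [326.5, 210.8000030517578]]
```

```bash
python3 -m pendant '[-2,0,0,0,-1,0,0,0,0,0,0,0]'; python3 -m pendant '[0,0,1,0,0,0,0,0]'; python3 -m pendant '[0,0,1,0,0,0,0,0]'; python3 chk.py|head -4
```

```text
clock: 75.9
ee_pos: [0.6152, -0.06, 0.1184]
eef_rot: [1.0, 0.003, -0.0, 0.0]
contact_force: [0.1, -0.1, -1.0]
grip_width: 0.645
gripper_force: 3.0
clock: 76.07
ee_pos: [0.6157, -0.06, 0.1176]
eef_rot: [1.0, 0.003, 0.0, -0.0]
contact_force: [0.6, 0.0, 3.2]
grip_width: 0.641
gripper_force: 3.0
clock: 76.23
ee_pos: [0.6157, -0.06, 0.1165]
eef_rot: [1.0, 0.003, 0.0, -0.0]
contact_force: [0.1, 0.2, 3.7]
grip_width: 0.648
gripper_force: 3.0
[ 0.6157 -0.06    0.1165]
(142, [[359, 184], [361, 186], [360, 196], [349, 196], [350, 187]])
(445, [[340, 192], [344, 191], [360, 198], [359, 217], [340, 218]])
(702, [[325, 206], [327, 211], [327, 238], [325, 240], [307, 242], [304, 210], [306, 208]])
```

```bash
python3 -m pendant '[0,0,0,0,0,0,0,0,0,0,0,0,0,0,0,0,0,0,0,0,0,0,0,0,0,0,0,0,0,0,0,0]' 100; python3 chk.py|head -4
```

```text
clock: 76.95
ee_pos: [0.6155, -0.06, 0.1164]
eef_rot: [1.0, 0.003, -0.0, 0.0]
contact_force: [-0.0, -0.0, -0.5]
grip_width: 0.999
gripper_force: 0.0
[ 0.6155 -0.06    0.1164]
(574, [[359, 184], [361, 186], [360, 216], [341, 219], [339, 209], [340, 196], [352, 185]])
(693, [[325, 207], [327, 238], [325, 240], [307, 242], [305, 209]])
-8 [[327.3999938964844, 242.6999969482422], [305.8999938964844, 245.0], [305.1000061035156, 239.6999969482422], [302.8999938964844, 207.1999969482422], [325.1000061035156, 205.0], [326.29998779296875, 210.0]]
```

Panel 2 stands after release. I lift clear and go to the dimmer wheel.

```bash
python3 -m pendant '[0,0,-15,0,0,0,-30,0,0,0,-35,0,0,0,-20,0,-5,25,0,0,-16,32,0,0,-18,35,0,0,-18,35,0,0,-18,35,0,0,-18,35,0,0,-18,35,0,0,-18,35,0,0,-18,35,0,0,-15,30,0,0,0,18,0,0,0,0,0,0]'; python3 -m pendant '[0,0,0,0.1,0,0,0,0,0,0,0,0,0,0,0,0,0,0,0,0,0,0,0,0,0,0,0,0]' 0 20; python3 -c "
from h import *
f2=lambda L:np.array([370,120])+np.array(L)/3.8
b=at('top',f2([(478,15),(458,405),(424,12),(402,400)]),.062)[:,:2]; print('bar',b,[np.degrees(np.arctan2(*(b[i]-b[i+1])[::-1])) for i in(0,2)])
c=(b[0]+b[2])/2;d=(b[1]+b[3])/2;print(c,d)
im=snap('scene'); print(*brown(im,295,375,160,253),sep='\n')
for cam in('top','scene'):
  snap(cam)
  for n,z in(('wheel_top',.055),('lamp',0)):
    for r in bot.place_of(cam,n)[:1]: print(cam,n,r['score'],r['location'],at(cam,[r['location']],z))
go(.452,-.408,.10,-185.5)
"
```

```text
clock: 78.33
ee_pos: [0.4537, -0.4159, 0.2184]
eef_rot: [1.0, 0.0, 0.001, 0.002]
contact_force: [0.7, 0.7, 0.1]
grip_width: 1.002
gripper_force: 0.0
clock: 78.92
ee_pos: [0.4561, -0.4108, 0.2166]
eef_rot: [0.999, -0.046, 0.0, -0.0]
contact_force: [0.8, -0.0, -0.9]
grip_width: 0.548
gripper_force: 0.0
bar [[ 0.7731 -0.4573]
 [ 0.5132 -0.4352]
 [ 0.774  -0.4215]
 [ 0.5152 -0.3996]] [np.float64(-4.85547020540777), np.float64(-4.849898423443675)]
[ 0.7735 -0.4394] [ 0.5142 -0.4174]
(656, [[359, 184], [361, 186], [360, 216], [341, 219], [339, 188], [341, 186]])
(718, [[325, 206], [327, 209], [327, 238], [325, 240], [307, 242], [304, 208]])
top wheel_top 0.79 [480.1, 248.2] [[ 0.4605 -0.4112  0.055 ]]
top lamp 0.63 [469.7, 248.7] [[ 0.4608 -0.4078  0.    ]]
scene wheel_top 0.73 [189.1, 199.0] [[ 0.4584 -0.4134  0.055 ]]
scene lamp 0.84 [193.4, 212.8] [[ 0.4584 -0.4119  0.    ]]
pos [ 0.4558 -0.4111  0.2164] t 79.27 F [-0.4892  0.0134  0.4017] grip 0.24789757167171947 0.0
tool x [ 0.9957 -0.093  -0.    ] y [-0.093  -0.9957  0.0001] yaw(tool y vs world y) deg 174.66
twist about tool z (first):  0.003 rows 0.0 q7 -0.35172703448231624
tool shift mm after twist [ -4.1  -2.8 116.4]
```

```bash
python3 -m pendant '[-5,1,20,0,0,0,30,0,0,0,35,0,0,0,30,0,0,0,16,0,0,0,0,0,0,0,0,0]'; python3 -m pendant '[0,0,1,0,0,0,1,0,0,0,0,0]'; python3 -m pendant '[0,0,1,0,0,0,1,0,0,0,0,0]'; python3 -c "
from h import *
go(.452,-.412,.08,-184.9)"
```

```text
clock: 79.85
ee_pos: [0.4503, -0.4118, 0.0852]
eef_rot: [0.999, -0.047, -0.001, -0.0]
contact_force: [1.5, -0.5, 0.3]
grip_width: 0.006
gripper_force: 0.0
clock: 80.1
ee_pos: [0.4513, -0.4119, 0.0846]
eef_rot: [0.999, -0.046, 0.001, 0.0]
contact_force: [-0.8, 0.4, 0.8]
grip_width: 0.004
gripper_force: 0.0
clock: 80.35
ee_pos: [0.451, -0.4115, 0.0817]
eef_rot: [0.999, -0.046, 0.0, 0.0]
contact_force: [-0.2, -0.0, -0.3]
grip_width: 0.003
gripper_force: 0.0
pos [ 0.451  -0.4115  0.0817] t 80.35 F [-0.179  -0.0124 -0.28  ] grip 0.0028874212037927134 0.0
tool x [ 0.9957 -0.0927  0.0005] y [-0.0927 -0.9957  0.0001] yaw(tool y vs world y) deg 174.68
twist about tool z (first):  -0.007 rows 0.1 q7 -0.1823341231252477
tool shift mm after twist [1.  0.4 1.7]
```

```bash
python3 -m pendant '[1,0,1,0,0,0,0,0]'; python3 -m pendant '[0,0,1,0,0,0,0,0]';python3 -m pendant '[0,0,1,0,0,0,0,0]'
```

```text
clock: 80.52
ee_pos: [0.452, -0.4117, 0.0804]
eef_rot: [0.999, -0.047, 0.0, 0.0]
contact_force: [0.4, 0.3, 0.5]
grip_width: 0.006
gripper_force: 0.4
clock: 80.68
ee_pos: [0.452, -0.4118, 0.0801]
eef_rot: [0.999, -0.047, 0.001, -0.0]
contact_force: [-0.5, 2.6, 8.9]
grip_width: 0.008
gripper_force: 4.5
clock: 80.85
ee_pos: [0.4522, -0.4119, 0.0799]
eef_rot: [0.999, -0.047, 0.001, -0.0]
contact_force: [-0.4, 5.0, 18.8]
grip_width: 0.004
gripper_force: 9.0
```

```bash
python3 -m pendant '[0,0,-1,0,4,0,0,0,4,0,0,0]';python3 -m pendant '[4,0,0,0,3,0,0,0,0,0,0,0]'; python3 -m pendant '[0,0,-4,0,-5,0,-2,0,-5,0,0,0,-5,0,2,0,0,0,3,0,0,0,1,0,0,0,0,0]'; python3 -m pendant '[4,0,0,0,4,0,0,0]';python3 -m pendant '[4,0,0,0,4,0,0,0]'
```

```text
clock: 81.1
ee_pos: [0.46, -0.4126, 0.0802]
eef_rot: [0.999, -0.047, 0.0, -0.0]
contact_force: [0.2, 1.7, 10.6]
grip_width: 0.003
gripper_force: 5.2
clock: 81.35
ee_pos: [0.4681, -0.4133, 0.0801]
eef_rot: [0.999, -0.046, 0.001, 0.0]
contact_force: [1.2, 2.7, 9.8]
grip_width: 0.007
gripper_force: 5.0
clock: 81.93
ee_pos: [0.4515, -0.4119, 0.08]
eef_rot: [0.999, -0.047, 0.0, -0.0]
contact_force: [-1.0, 2.4, 12.2]
grip_width: 0.006
gripper_force: 5.9
clock: 82.1
ee_pos: [0.4597, -0.4127, 0.0802]
eef_rot: [0.999, -0.047, 0.001, -0.0]
contact_force: [-0.8, 2.6, 12.6]
grip_width: 0.008
gripper_force: 6.2
clock: 82.27
ee_pos: [0.468, -0.4134, 0.0802]
eef_rot: [0.999, -0.047, 0.001, -0.0]
contact_force: [-1.2, 2.6, 10.9]
grip_width: 0.001
gripper_force: 5.4
```

```bash
for i in 1; do python3 -m pendant '[0,0,-5,0,-6,0,-1,0,-6,0,0,0,-5,0,2,0,0,0,3,0,0,0,1,0,0,0,0,0,4,0,0,0,4,0,0,0,4,0,0,0,4,0,0,0]'; done; python3 -m pendant '[0,0,-5,0,-6,0,-1,0,-6,0,0,0,-5,0,2,0,0,0,3,0,0,0,1,0,0,0,0,0,4,0,0,0,4,0,0,0,4,0,0,0,4,0,0,0]'; python3 -m pendant '[0,0,-5,0,-6,0,-1,0,-6,0,0,0,-4,0,2,0,0,0,3,0,0,0,1,0,0,0,0,0,4,0,0,0,4,0,0,0,4,0,0,0]'; python3 -m pendant '[4,0,0,0]'
```

```text
clock: 83.18
ee_pos: [0.467, -0.4133, 0.0802]
eef_rot: [0.999, -0.047, 0.001, -0.0]
contact_force: [0.3, 2.4, 11.6]
grip_width: 0.005
gripper_force: 6.0
clock: 84.1
ee_pos: [0.4659, -0.4132, 0.0802]
eef_rot: [0.999, -0.047, 0.001, -0.0]
contact_force: [-7.6, 1.8, 13.3]
grip_width: 0.007
gripper_force: 6.4
clock: 84.93
ee_pos: [0.4579, -0.4136, 0.0801]
eef_rot: [0.999, -0.048, -0.002, 0.0]
contact_force: [-11.2, 1.3, 14.7]
grip_width: 0.005
gripper_force: 7.4
clock: 85.02
ee_pos: [0.4624, -0.4141, 0.0801]
eef_rot: [0.999, -0.048, -0.001, 0.0]
contact_force: [-11.9, -0.1, 16.0]
grip_width: 0.005
gripper_force: 7.5
```

```bash
python3 -m pendant '[0,0,-5,0,-6,0,-1,0,-6,0,0,0,-3,0,2,0,0,0,3,0,0,0,0.5,0,0,0,0,0]'; python3 -m pendant '[2,0,0,0]'; python3 -m pendant '[3,0,0,0]'; python3 -m pendant '[4,0,0,0,0,0,0,0]'; python3 -m pendant '[5,0,0,0,0,0,0,0]'
```

```text
clock: 85.6
ee_pos: [0.4499, -0.4116, 0.08]
eef_rot: [0.999, -0.047, -0.0, -0.0]
contact_force: [-2.9, 1.9, 7.9]
grip_width: 0.006
gripper_force: 4.0
clock: 85.68
ee_pos: [0.4508, -0.4118, 0.08]
eef_rot: [0.999, -0.047, -0.001, -0.0]
contact_force: [-9.5, 1.8, 11.3]
grip_width: 0.002
gripper_force: 5.6
clock: 85.77
ee_pos: [0.4531, -0.4123, 0.0801]
eef_rot: [0.999, -0.047, -0.001, -0.0]
contact_force: [-9.8, 0.5, 12.7]
grip_width: 0.004
gripper_force: 6.3
clock: 85.93
ee_pos: [0.4583, -0.413, 0.0802]
eef_rot: [0.999, -0.047, -0.001, 0.0]
contact_force: [-6.0, 1.1, 10.8]
grip_width: 0.01
gripper_force: 5.2
clock: 86.1
ee_pos: [0.4637, -0.4136, 0.0802]
eef_rot: [0.999, -0.047, -0.001, 0.0]
contact_force: [-5.0, -0.6, 11.2]
grip_width: 0.006
gripper_force: 5.0
```

The wheel resists from the very start of the stroke, so it is on its end stop. I lift straight off and run a final check by numbers.

```bash
python3 -m pendant '[0,0,-5,0,0,0,-20,0,0,0,-30,0,0,0,-35,0,0,0,-35,0,0,0,-30,0,0,20,0,0,0,30,0,0,0,30,0,0,0,0,0,0,0,0,0,0]'; python3 -c "
from h import *
b0=cv2.imread('pics/scene0.png')[:,:,::-1]
im=snap('scene'); t=snap('top')
print('panels',*brown(im,295,375,160,253),sep='\n')
print('tubes scene',brown(im,390,465,160,235))
print('tubes top',brown(t,165,240,150,290))
for n in('tube1_c',):
  for r in maskrect('top',n,.04,3,.2): print(n,r)
for n in ('jar','dish','brush','cork','weight','pot'):
  o=[]
  for c in('scene','top'):
    r=bot.place_of(c,n); o.append((np.round(r[0]['location'],1).tolist(),round(r[0]['score'],2)) if r else None)
  print(n,o)
for n in ('jar','dish','brush','weight','pot'):
  d=np.abs(im.astype(int)-b0).max(2)
  for r in bot.trace('scene',n)[:1]: m=r['mask']; print(n,round(r['score'],2),'changed px frac',round(float((d[m]>60).mean()),2))
"
```

```text
clock: 87.02
ee_pos: [0.4565, -0.4938, 0.2347]
eef_rot: [0.999, -0.048, -0.0, 0.0]
contact_force: [0.7, 0.6, -0.4]
grip_width: 0.007
gripper_force: 0.0
panels
(659, [[359, 184], [361, 186], [360, 216], [341, 219], [339, 188], [341, 186]])
(712, [[325, 206], [327, 209], [327, 238], [325, 240], [307, 242], [304, 208]])
tubes scene [(1989, [[395, 174], [404, 167], [442, 163], [464, 198], [464, 217], [409, 211], [394, 179]])]
tubes top [(251, [[168, 150], [165, 257], [166, 150]]), (3114, [[171, 180], [191, 180], [225, 192], [225, 255], [197, 256], [168, 246], [169, 184]])]
jar [([365.9, 269.6], 0.8), ([291.0, 133.8], 0.76)]
dish [([292.3, 280.1], 0.92), ([365.6, 135.7], 0.76)]
brush [([424.2, 257.0], 0.75), ([226.3, 136.1], 0.9)]
cork [([330.1, 280.3], 0.56), ([330.8, 132.1], 0.57)]
weight [([249.1, 279.6], 0.85), ([407.3, 143.9], 0.59)]
pot [([226.7, 188.8], 0.79), None]
jar 0.2 changed px frac 0.06
dish 0.88 changed px frac 0.0
brush 0.9 changed px frac 0.0
weight 0.95 changed px frac 0.0
pot 0.56 changed px frac 0.0
```

```bash
python3 -c "
from h import *
print(at('top',[(226,192),(226,255)],.04)[:,:2], at('top',[(168.5,184),(168,246)],.04)[:,:2])
# predicted outline of two seated tubes
u=np.array([1,.0617])/np.hypot(1,.0617); n=np.array([u[1],-u[0]])
for k,(d,xc) in enumerate(((.035,.522),(.105,.497))):
  c=np.array([xc,.350+.0617*(xc-.549)])+n*d; ph=np.linspace(0,2*np.pi,36)
  X=[[*(c+u*s+n*.035*np.cos(p)),.035+.035*np.sin(p)] for s in(-.08,.08) for p in ph]
  for cam in('top','scene'): print(k+1,c,cam,cv2.approxPolyDP(cv2.convexHull(px(cam,X).astype(np.float32)),1.5,True).reshape(-1,2).round(0).tolist())
t=snap('top'); s=snap('scene')
print([t[220,c].tolist() for c in range(190,204)])
"
```

```text
[[0.5812 0.2142]
 [0.426  0.2041]] [[0.5967 0.3574]
 [0.4437 0.3454]]
1 [0.5242 0.3134] top [[198.0, 181.0], [199.0, 246.0], [169.0, 247.0], [170.0, 181.0], [183.0, 179.0]]
1 [0.5242 0.3134] scene [[453.0, 218.0], [443.0, 222.0], [435.0, 219.0], [416.0, 183.0], [417.0, 177.0], [421.0, 173.0], [428.0, 170.0], [436.0, 172.0], [457.0, 207.0], [457.0, 212.0]]
2 [0.5035 0.242 ] top [[227.0, 190.0], [228.0, 255.0], [198.0, 256.0], [199.0, 191.0], [209.0, 189.0]]
2 [0.5035 0.242 ] scene [[427.0, 216.0], [417.0, 219.0], [409.0, 216.0], [392.0, 181.0], [393.0, 175.0], [397.0, 171.0], [404.0, 168.0], [412.0, 171.0], [431.0, 205.0], [431.0, 210.0]]
[[105, 83, 56], [102, 78, 53], [101, 78, 56], [92, 71, 47], [88, 66, 48], [82, 63, 39], [68, 49, 32], [199, 199, 190], [216, 212, 204], [216, 214, 205], [218, 211, 207], [221, 217, 210], [226, 224, 218], [226, 222, 216]]
```

The tubes are seated and parallel to the stop, both panels are standing, and nothing else has moved. I hand in.

```bash
python3 -c "
from bench import bot
print(bot.finish_job())"
```

```text
the job is handed in; nothing more can be done
None
```

The job is handed in, with no verdict shown: by my last measurements both tubes (only two were present) lie against the stop, both panels stand upright on the mat, the dimmer is at its end stop and nothing else moved, though panel 2 fell over twice before it stood (the second time onto the cork, which did not shift), tube 2 had to be rolled back after it was found off the stop, and I viewed 17 pictures against the 14 allowed.

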